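Clamp the lid of a pressure pan with its stirrup and screw

ROBOT

A 7-joint arm with a two-finger parallel gripper is mounted at the origin on a cart in front of the work surface, level with it; the furniture and walls round the work are solid. World frame = base frame: x ahead of the robot, y to its left, z up, the work surface at z = 0. Lengths are in m, angles in rad, forces in N, time in s.
With the tool pointing down it reaches from about 0.4 to 0.85 m from the base axis. Payload 10.4 kg.
Tool frame: the origin (TCP) lies at the very end of the fingers, on their centre line; the grasp point (between the pads) lies 19 mm behind it (r.pinch_z is the distance from the TCP to the grasp point, in m); z points along the fingers, y is the line along which they close (so a half turn about z gives the same grasp; the last joint's range is limited). The gripper opens to 87 mm and grips with 3 to 60 N. Pads are 19 mm wide; open, the fingers measure 117 mm over their backs; the gripper's body (75 mm by 190 mm) begins 51 mm behind the grasp point.
Start: joints at [1.315, 0.332, -0.065, 1.46, 0.022, 1.35, -0.088], TCP at [0.144, -0.608, 0.223] pointing down, gripper open.
Joint ranges: [-2.6, 2.6], [-0.5, 2.12], [-1.47, 1.34], [0.16, 2.42], [-1.27, 4.41], [0.06, 2.06], [-2.6, 2.6]. Speed limits (rad/s): [2.22, 2.22, 2.79, 2.79, 3.14, 3.14, 3.14].

INTERFACE

Orientations are given as a unit quaternion [x, y, z, w].
In Python, from bench import r, camera gives the robot as it stands. The module is installed in compiled form; this text tells all that it offers.
- The arm moves only by the shell command python3 -m pendant 'ROWS' [FORCE]. ROWS is JSON, a list of rows, each an object with "dp": the shift along the tool's x, y, z as a fraction of full scale, a list of three; "rotation": the turn, a rotation vector about the tool's x, y, z as a fraction of full scale, a list of three; "jaw": the opening, from 0 (shut) to 1 (fully open). A call has 1 to 8 rows; each row is the pose to reach, as a shift and turn from the pose commanded when the call began, along the tool's axes at that moment, turning the shorter way round; what a row does not reach only later rows make up. Full scale, the value 1, is 0.15 m for a shift and 2 pi rad for a turn. A row lasts 1/8 s, in which the tool goes at most 62.5 mm and 10.7 degrees, less where a joint would pass 70% of its speed; a pose out of reach is approached as far as the arm can. A call with a number of a shift or a turn outside -1 to 1 is refused whole. A call with a gripper value outside its range is refused whole. The fingers move at their own pace and stop on an object; FORCE is the grip in N (left out, the last holds). Time passes only in rows, so rows that repeat a pose let the fingers close. It gives the time, the measured TCP pose, the force, the opening and the grip force at its end, in the units of the state.
- r.read_state(): the state, without advancing time (a new reading comes with each control period).
- camera(name): name is "side" or "top" or "wrist"; returns a dict with "image" (480x640x3 uint8, red, green, blue), "z_map" (480x640 float32, m along the optical axis (not along the pixel's ray), 0 where there is no reading), "mtx" (3x3 intrinsics, pixels), "T" (4x4, takes a point from camera to world coordinates). Camera axes: x right, y down, z forward; pixel columns grow to the right and rows downward; lengths in m; the calibration is good to about 2 mm. A picture is of the moment at which its call begins.
- r.close_job(): hands the job in; it is judged then, once.
The state is a dict: "time": time; "joint_positions": joint angles; "joint_vel": joint speeds; "joint_torque": joint torques, N m; "ee_pos": TCP position; "eef_rot": TCP orientation; "ft_force": force on the tool from outside, world axes, zero at the start; "torque": the same for the moment, N m; "width": finger opening in m; "grip_force": force on a finger pad.
Only numpy, scipy, OpenCV 4.12 (cv2) and the standard library are available. Lean on these libraries where they do the work, as an engineer would, in place of code of your own. Each camera call takes 0.05 s, during which the arm holds its last target. There are 200 camera calls.

TASK

The pressure pan's lid is on but not yet clamped. Slide the stirrup back along its lugs until the foot of its screw hangs over the round cup in the middle of the lid, then wind the handwheel clockwise all the way, until its hub comes to a stop on the stirrup and the foot clamps the lid down. Let go, and leave the kettle, the pepper mill and the spice jar where they stand.

Things in the scene. Friction and masses are not known exactly. Their poses are not given: they have to be found in the camera images.
- pressure_pan: low round aluminium pan, 204 mm wide, 56 mm high, too heavy to shift; two black side grips reach 141 mm out along its x. Origin: centre of its underside, z up. The stirrup slides along the pan's x on a lug at each side. Above is the cooker hood, an open frame of thin solid plates (z 0.56 to 0.61; front x 0.31, sides y -0.23 and 0.49): a low wrist goes in under the front plate, a tall one over it.
- lid: aluminium lid 208 mm wide, lying loose on the pan's rim with a spigot inside it; its top rises gently to 11 mm above its origin. A steel vent weight (21 mm wide, top 22 mm above the origin) and a small black valve stand about 68 mm from the middle. Origin: centre, at the rim's height (56 mm above the pan's underside); z up.
- cup (a point): centre of the floor of the dark steel cup in the middle of the lid: a ring with 33 mm opening whose rim stands 5 mm above this floor. The screw's foot (22 mm wide) must come down inside the ring.
- screw: upright steel screw in the middle of the stirrup. It moves straight down, without turning, 6 mm for each full turn of the handwheel. Origin on the screw's axis; z up.
- foot (a point): centre of the underside of the round foot, 22 mm wide, at the lower end of the screw, on the axis of the handwheel. At the start it is 2 to 6 mm higher than the cup's rim and 24 to 44 mm from the cup, on the side of the pan's +x (away from the robot).
- grip_left (a point): point on the stirrup's dark steel beam, 80 mm from the screw's axis towards the pan's +y, 2 mm below the beam's top. The beam runs along the pan's y, 20 mm wide (along x), 9 mm thick, 20 mm clear of the lid here. Close the fingers across it, along the pan's x. The stirrup slides stiffly (8 to 10 N), stays where it is left, and has no stop at the middle.
- grip_right (a point): the same point at the other end of the beam, 80 mm towards the pan's -y. The end farther from the handwheel's handle is the free one: the handle's top stands up to 65 mm above the beam and could meet the gripper's body.
- handle (a point): middle of the handwheel's upright black handle, 20 mm thick, 32 mm tall (18 mm from its foot on the rim, 14 mm from its top). It revolves freely on its pin, so it may be held without turning the wrist. It circles the screw's axis at 44 mm radius and sinks 6 mm a turn. The black wheel under it is 100 mm wide with three spokes; its hub cap rises 6 mm above the handle's foot.
- wheel (a joint): turn of the handwheel in rad, growing clockwise seen from above, which lowers the screw; 0 is fully up, starts are 0 to 3.5. It turns with 2 to 5 N at the handle. At about 11.5 the foot meets the cup's floor; at 12.1 the wheel's hub meets the boss on the stirrup, a hard stop that sets the pressure on the lid. It stays where it is left.
- kettle: squat steel kettle with a brown handle, 165 x 201 x 152 mm, on the front right burner; leave it alone. Origin: centre of its underside.
- pepper_mill: wooden pepper mill, 58 mm wide, 125 mm tall; leave it alone. Origin: centre of its underside.
- spice_jar: spice jar with a red cap, 45 mm wide, 106 mm tall; leave it alone. Origin: centre of its underside.

How it is judged:
By the outcome, as a careful person would: the job done as asked, in the order asked, and still so for the second after the job is handed in, with the robot touching nothing.
It also fails if it takes over 64 s, if anything falls off the work surface, if the arm or the gripper's body presses on something with over 40 N, if the wrist force passes 120 N, or if a joint passes its speed limit or range.

## Working session

There is one attempt and no reset: what is moved stays moved. The work goes in short steps, Python scripts to look and compute and a shell command to move; the robot and the scene stay as the last step left them, time stands still between calls to the robot, and variables do not carry over. Pictures are saved under pics/ and viewed, at most 10 in all, crops included, and the job is handed in when it is done.

```bash
mkdir -p pics; python3 - <<'E'
from bench import r,camera
import cv2,numpy as np
for n in("top","side"):
    c=camera(n);cv2.imwrite(f"pics/{n}0.png",c["image"][:,:,::-1]);np.savez(f"{n}0.npz",**c)
    print(n,c["mtx"].tolist(),c["T"].round(3).tolist())
s=r.read_state();print({k:np.round(v,3) for k,v in s.items()},r.pinch_z)
E
```

```text
top [[605.4062735847942, 0.0, 329.29753125451606], [0.0, 605.4062735847942, 237.88987011459335], [0.0, 0.0, 1.0]] [[-0.057, -0.79, 0.61, -0.092], [-0.998, 0.041, -0.039, 0.072], [0.006, -0.612, -0.791, 0.97], [0.0, 0.0, 0.0, 1.0]]
side [[471.22370933312527, 0.0, 323.49178387377714], [0.0, 471.22370933312527, 234.68434000645587], [0.0, 0.0, 1.0]] [[-0.968, -0.137, 0.213, 0.388], [-0.252, 0.579, -0.775, 0.789], [-0.017, -0.804, -0.595, 0.689], [0.0, 0.0, 0.0, 1.0]]
{'time': np.float64(0.1), 'joint_positions': array([ 1.315,  0.333, -0.065,  1.461,  0.022,  1.35 , -0.089]), 'joint_vel': array([-0.   , -0.003, -0.001, -0.   , -0.001,  0.002,  0.001]), 'joint_torque': array([ 1.0000e-03, -6.2455e+01,  2.5000e-02, -3.9072e+01, -6.2000e-02,
        3.7000e-02,  0.0000e+00]), 'ee_pos': array([ 0.144, -0.608,  0.222]), 'eef_rot': array([ 0.993,  0.116, -0.   , -0.001]), 'ft_force': array([-0.586,  0.114,  0.016]), 'torque': array([0.009, 0.014, 0.03 ]), 'grip_force': np.float64(0.0), 'width': np.float64(0.087)} 0.0187
```

View pics/top0.png

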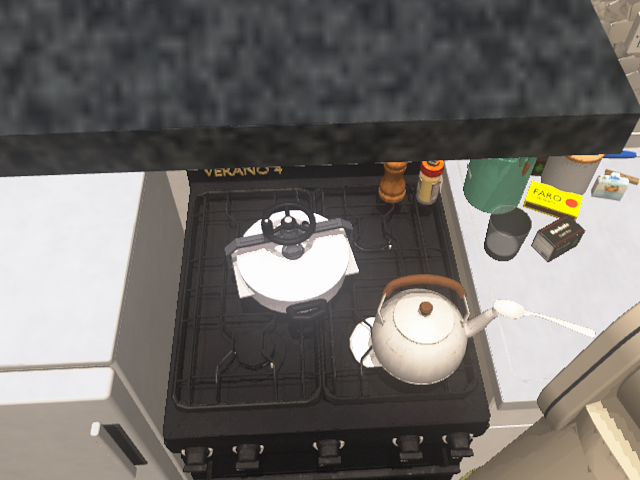

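View pics/side0.png

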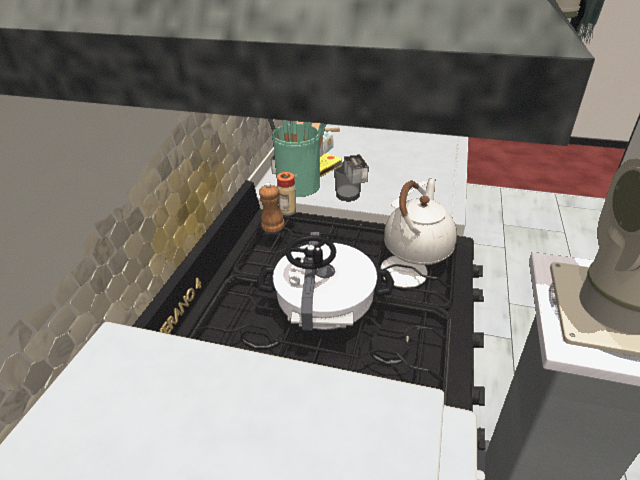

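The top view shows the pan near (295,260), the handwheel near (288,225), and the beam from about (228,248) to (352,228). In the side view the wheel is near (312,255). Next I'll zoom in.

```bash
python3 - <<'E'
import cv2,numpy as np
a=cv2.imread("pics/top0.png")[190:330,215:375];b=cv2.imread("pics/side0.png")[220:340,250:410]
a=cv2.resize(a,(640,560),interpolation=cv2.INTER_CUBIC)
cv2.imwrite("pics/topz.png",a);cv2.imwrite("pics/sidez.png",cv2.resize(b,(800,600),interpolation=cv2.INTER_CUBIC))
for n in("top","side"):
    d=np.load(n+"0.npz");z=d["z_map"];K=d["mtx"];T=d["T"]
    v,u=np.mgrid[:480,:640];P=np.stack([(u-K[0,2])/K[0,0]*z,(v-K[1,2])/K[1,1]*z,z],-1)@T[:3,:3].T+T[:3,3]
    P[z==0]=np.nan
    np.save(n+"P.npy",P)
    m=(P[...,2]>0.01)&(P[...,2]<0.2)&(P[...,0]>.3)&(P[...,0]<.9)&(abs(P[...,1]-.12)<.2)
    Q=P[m];h=np.histogram(Q[:,2],np.arange(0.01,.2,.004));print(n,len(Q),list(zip(h[1].round(3).tolist(),h[0].tolist())))
E
```

```text
top 13084 [(0.01, 39), (0.014, 51), (0.018, 98), (0.022, 83), (0.026, 77), (0.03, 91), (0.034, 135), (0.038, 435), (0.042, 579), (0.046, 458), (0.05, 390), (0.054, 146), (0.058, 953), (0.062, 2900), (0.066, 2410), (0.07, 450), (0.074, 178), (0.078, 220), (0.082, 206), (0.086, 266), (0.09, 519), (0.094, 483), (0.098, 140), (0.102, 109), (0.106, 121), (0.11, 34), (0.114, 64), (0.118, 331), (0.122, 632), (0.126, 133), (0.13, 68), (0.134, 47), (0.138, 56), (0.142, 58), (0.146, 42), (0.15, 30), (0.154, 45), (0.158, 7), (0.162, 0), (0.166, 0), (0.17, 0), (0.174, 0), (0.178, 0), (0.182, 0), (0.186, 0), (0.19, 0), (0.194, 0)]
side 22377 [(0.01, 276), (0.014, 278), (0.018, 356), (0.022, 322), (0.026, 319), (0.03, 318), (0.034, 391), (0.038, 735), (0.042, 862), (0.046, 1119), (0.05, 1560), (0.054, 559), (0.058, 1165), (0.062, 2506), (0.066, 1545), (0.07, 432), (0.074, 406), (0.078, 388), (0.082, 360), (0.086, 339), (0.09, 533), (0.094, 466), (0.098, 267), (0.102, 306), (0.106, 279), (0.11, 270), (0.114, 324), (0.118, 495), (0.122, 657), (0.126, 277), (0.13, 258), (0.134, 252), (0.138, 245), (0.142, 263), (0.146, 250), (0.15, 276), (0.154, 245), (0.158, 218), (0.162, 227), (0.166, 225), (0.17, 246), (0.174, 230), (0.178, 233), (0.182, 238), (0.186, 240), (0.19, 271), (0.194, 259)]
```

View pics/topz.png

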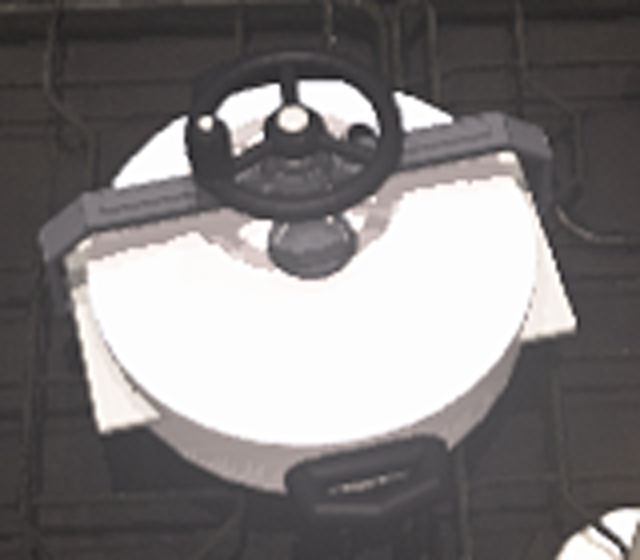

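View pics/sidez.png

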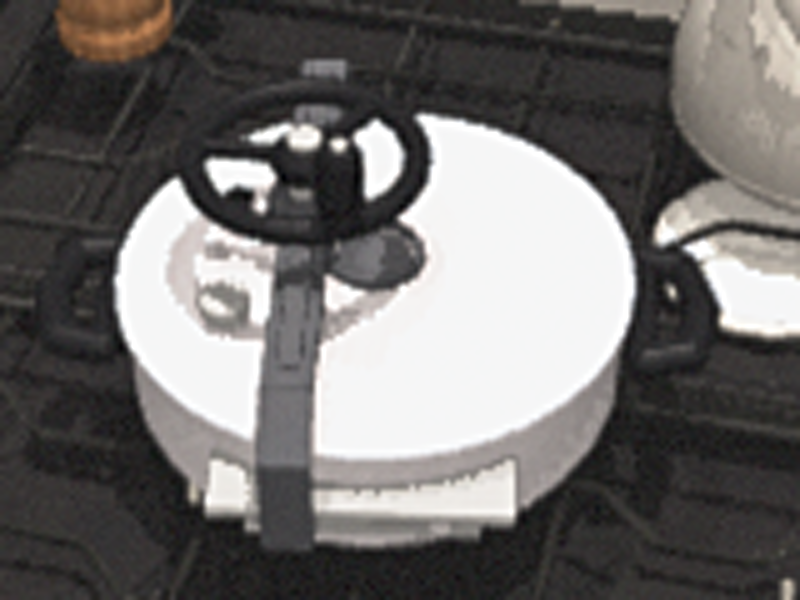

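The handle stands at the wheel's left in the top crop (its top at (205,125)), which is the pan's +y side, so grip_right is the free end. The cup shows at (313,245) in the top crop and at about (378,255) in the side crop.

```bash
cat > fit.py <<'E'
import numpy as np
from scipy.optimize import least_squares
def circ(X,R=None):
    c0=X.mean(0)
    if R: f=lambda p:np.hypot(*(X-p[:2]).T)-R; return least_squares(f,c0,loss="soft_l1",f_scale=.002).x
    f=lambda p:np.hypot(*(X-p[:2]).T)-p[2]; return least_squares(f,[*c0,.1],loss="soft_l1",f_scale=.002).x
E
python3 - <<'E'
import numpy as np,cv2
from fit import circ
for n in("top","side"):
    P=np.load(n+"P.npy");I=np.load(n+"0.npz")["image"].astype(int)
    near=(np.hypot(P[...,0]-.6,P[...,1]-.12)<.2)
    g=I.sum(-1)/3
    # rough lid: bright pixels z .055-.07
    m=near&(g>200)&(P[...,2]>.055)&(P[...,2]<.075);Q=P[m]
    print(n,"lid bb",Q.min(0).round(4),Q.max(0).round(4))
    h=cv2.convexHull(Q[:,:2].astype(np.float32))[:,0]
    print(" lid hull circ",circ(h).round(4))
    c=circ(h)
    mm=(g<60)&near&(P[...,2]>.112)&(P[...,2]<.13);Q=P[mm]
    print(" wheel z",np.percentile(Q[:,2],[5,50,95]).round(4),len(Q))
    hh=cv2.convexHull(Q[:,:2].astype(np.float32))[:,0];print(" wheel circ",circ(hh).round(4))
    w=circ(hh)[:2]
    mt=near&(P[...,2]>.133)&(P[...,2]<.17)&(np.hypot(P[...,0]-w[0],P[...,1]-w[1])<.07);Q=P[mt]
    print(" handle",Q.mean(0).round(4),Q.max(0).round(4),Q.min(0).round(4),len(Q))
    mb=near&(P[...,2]>.088)&(P[...,2]<.103)&(g>50)&(g<130)&(np.hypot(P[...,0]-w[0],P[...,1]-w[1])>.053)&(abs(P[...,0]-w[0])<.05);Q=P[mb]
    r=cv2.minAreaRect(Q[:,:2].astype(np.float32)*1000);print(" beam",r,np.percentile(Q[:,2],[5,50,95]).round(4),len(Q))
    # cup
    mc=near&(g<130)&(P[...,2]>.06)&(P[...,2]<.082)&(np.hypot(P[...,0]-c[0],P[...,1]-c[1])<.03);Q=P[mc]
    print(" cup",Q.mean(0).round(4),Q.min(0).round(4),Q.max(0).round(4),len(Q))
    # side lugs direction
    l=near&(g>150)&(P[...,2]>.03)&(P[...,2]<.053)&(np.hypot(P[...,0]-c[0],P[...,1]-c[1])>.106);Q=P[l];print(" lug",Q.min(0).round(3),Q.max(0).round(3),len(Q))
E
```

```text
top lid bb [ 0.4736 -0.0076  0.0551] [0.6836 0.1994 0.0744]
 lid hull circ [0.5778 0.0962 0.1042]
 wheel z [0.1172 0.1217 0.126 ] 185
 wheel circ [0.6074 0.1019 0.0467]
 handle [0.5747 0.1371 0.1488] [0.602  0.1473 0.1595] [0.5683 0.1029 0.1333] 151
 beam ((602.4773559570312, 100.53295135498047), (21.412809371948242, 210.0272979736328), 11.475107192993164) [0.0888 0.0933 0.0971] 378
 cup [0.5733 0.0959 0.0706] [0.5563 0.0767 0.0639] [0.5941 0.1156 0.0776] 219
 lug [ 0.5   -0.024  0.035] [0.649 0.211 0.047] 457
side lid bb [ 0.4741 -0.0068  0.0564] [0.6808 0.2014 0.0737]
 lid hull circ [0.5774 0.0973 0.1041]
 wheel z [0.1168 0.1222 0.1252] 694
 wheel circ [0.6033 0.1043 0.0491]
 handle [0.5775 0.1441 0.1474] [0.5865 0.1499 0.1597] [0.5697 0.1301 0.1332] 131
 beam ((602.536376953125, 105.6304702758789), (19.853897094726562, 204.59397888183594), 11.26776123046875) [0.0892 0.0932 0.0964] 276
 cup [0.5753 0.1    0.0696] [0.5575 0.0778 0.0652] [0.5939 0.1192 0.0753] 190
 lug [0.443 0.044 0.036] [0.683 0.219 0.051] 312
```

```bash
python3 - <<'E'
import numpy as np,cv2
from bench import camera
P=np.load("topP.npy")
for v,u in [(20,100),(20,300),(20,560),(80,300),(120,300),(140,60),(140,300),(140,560),(160,300),(80,580),(110,600)]:print("top",v,u,P[v,u].round(3))
S=np.load("sideP.npy")
for v,u in [(5,100),(5,400),(40,100),(40,400),(40,560),(90,100),(90,300),(110,500),(70,585),(200,630),(240,600),(300,600),(330,570)]:print("side",v,u,S[v,u].round(3))
# objects on lid
c=np.array([.5777,.0967]);a=np.radians(11.4);R=np.array([[np.cos(a),np.sin(a)],[-np.sin(a),np.cos(a)]])
for n,Q in(("top",P),("side",S)):
    L=(Q[...,:2]-c)@R.T;rr=np.hypot(*np.moveaxis(L,-1,0))
    m=(rr>.05)&(rr<.085)&(Q[...,2]>.072)&(Q[...,2]<.086)
    print(n,np.c_[L[m],Q[m][:,2]].round(3)[::6].tolist())
w=camera("wrist");print(w["T"].round(3).tolist())
E
```

```text
top 20 100 [0.382 0.239 0.673]
top 20 300 [0.378 0.068 0.67 ]
top 20 560 [ 0.375 -0.161  0.666]
top 80 300 [0.342 0.071 0.635]
top 120 300 [0.315 0.072 0.613]
top 140 60 [0.313 0.282 0.602]
top 140 300 [0.313 0.073 0.591]
top 140 560 [ 0.314 -0.17   0.579]
top 160 300 [0.314 0.074 0.565]
top 80 580 [ 0.336 -0.179  0.63 ]
top 110 600 [ 0.314 -0.196  0.614]
side 5 100 [0.628 0.484 0.626]
side 5 400 [0.422 0.481 0.631]
side 40 100 [0.627 0.495 0.605]
side 40 400 [0.42  0.492 0.614]
side 40 560 [0.332 0.491 0.618]
side 90 100 [0.64  0.494 0.569]
side 90 300 [0.483 0.495 0.58 ]
side 110 500 [0.356 0.495 0.577]
side 70 585 [0.316 0.496 0.604]
side 200 630 [0.069 0.018 0.26 ]
side 240 600 [ 0.075 -0.016  0.15 ]
side 300 600 [0.059 0.047 0.058]
side 330 570 [0.105 0.092 0.013]
top [[0.061, -0.037, 0.074], [0.056, -0.041, 0.073], [0.017, 0.05, 0.086], [-0.059, 0.002, 0.073]]
side [[0.057, -0.037, 0.072], [0.052, 0.029, 0.078], [0.053, 0.035, 0.081], [0.061, 0.037, 0.079], [0.05, 0.034, 0.077], [0.057, 0.04, 0.08], [0.064, 0.041, 0.077], [0.053, 0.041, 0.078], [0.06, 0.044, 0.078], [0.049, 0.042, 0.077], [0.056, 0.044, 0.076], [0.062, 0.043, 0.072], [0.06, 0.046, 0.072]]
[[0.229, -0.928, -0.293, 0.225], [-0.973, -0.219, -0.068, -0.589], [-0.001, 0.301, -0.954, 0.384], [0.0, 0.0, 0.0, 1.0]]
```

```bash
cat > st.py <<'E'
from bench import r
import numpy as np
s=r.read_state()
print({k:np.round(s[k],4).tolist() for k in("time","joint_positions","ee_pos","eef_rot","ft_force","width","grip_force")})
E
python3 -m pendant '[{"dp":[0.2,-0.3,0],"rotation":[0,0,0],"jaw":1},{"dp":[0.5,-0.75,0],"rotation":[0,0,0],"jaw":1},{"dp":[0.5,-0.75,0],"rotation":[0,0,0],"jaw":1},{"dp":[0.5,-0.75,0],"rotation":[0,0,0],"jaw":1}]'; python3 st.py
python3 -m pendant '[{"dp":[0,0,0.2],"rotation":[0,0,0],"jaw":0.5},{"dp":[0,0,0.6],"rotation":[0,0,0],"jaw":0.5},{"dp":[0,0,0.6],"rotation":[0,0,0],"jaw":0.5}]'; python3 st.py
```

```text
time: 0.65
ee_pos: [0.1916, -0.481, 0.2229]
eef_rot: [0.993, 0.117, 0.0, 0.0]
ft_force: [-0.2, -0.6, 0.1]
width: 0.0871
grip_force: 0.0
{'time': 0.65, 'joint_positions': [1.228, 0.1021, -0.1334, 1.7367, 0.0143, 1.3029, -0.245], 'ee_pos': [0.1916, -0.481, 0.2229], 'eef_rot': [0.9931, 0.1169, 0.0, 0.0004], 'ft_force': [-0.2208, -0.6106, 0.11], 'width': 0.0871, 'grip_force': 0.0}
time: 1.02
ee_pos: [0.189, -0.48, 0.1289]
eef_rot: [0.993, 0.115, -0.001, -0.004]
ft_force: [-0.1, 0.5, 0.5]
width: 0.0649
grip_force: 0.0
{'time': 1.025, 'joint_positions': [1.2285, 0.1814, -0.1336, 1.8525, 0.0266, 1.1174, -0.2545], 'ee_pos': [0.189, -0.48, 0.1289], 'eef_rot': [0.9933, 0.1153, -0.0014, -0.0038], 'ft_force': [-0.0723, 0.5248, 0.4554], 'width': 0.0649, 'grip_force': 0.0}
```

```bash
python3 - <<'E'
import numpy as np,cv2
from bench import camera
c=camera("side");z=c["z_map"];K=c["mtx"];T=c["T"]
v,u=np.mgrid[:480,:640];P=np.stack([(u-K[0,2])/K[0,0]*z,(v-K[1,2])/K[1,1]*z,z],-1)@T[:3,:3].T+T[:3,3]
cv2.imwrite("pics/side1.png",cv2.resize(c["image"][0:360,440:,::-1],(400,720)))
for v in range(20,340,20):print(v,[P[v,u].round(2).tolist() for u in(595,612,625,637)])
E
```

```text
20 [[-0.46, -2.77, -0.03], [-0.58, -2.86, -0.04], [-0.66, -2.87, -0.04], [-0.73, -2.86, -0.04]]
40 [[-0.52, -2.86, -0.17], [-0.62, -2.85, -0.16], [-0.7, -2.86, -0.16], [-0.77, -2.85, -0.16]]
60 [[-0.56, -2.86, -0.3], [-0.66, -2.85, -0.29], [-0.73, -2.83, -0.28], [-0.81, -2.86, -0.28]]
80 [[-0.6, -2.86, -0.43], [-0.7, -2.86, -0.42], [-0.79, -2.87, -0.42], [-0.85, -2.83, -0.41]]
100 [[-0.64, -2.87, -0.57], [-0.74, -2.85, -0.56], [-0.82, -2.84, -0.55], [-0.9, -2.85, -0.55]]
120 [[-0.68, -2.85, -0.71], [-0.78, -2.84, -0.7], [-0.88, -2.87, -0.7], [-0.68, -2.12, -0.41]]
140 [[-0.72, -2.83, -0.86], [-0.84, -2.85, -0.86], [-0.93, -2.88, -0.86], [-0.68, -2.03, -0.49]]
160 [[-0.69, -2.6, -0.91], [-0.81, -2.62, -0.91], [-0.68, -2.07, -0.64], [0.07, -0.0, 0.32]]
180 [[-0.65, -2.33, -0.92], [0.09, -0.04, 0.26], [0.08, -0.01, 0.28], [0.07, 0.01, 0.3]]
200 [[-0.6, -2.05, -0.92], [0.08, -0.02, 0.24], [0.07, 0.01, 0.25], [0.06, 0.03, 0.27]]
220 [[-0.56, -1.81, -0.92], [0.07, -0.01, 0.2], [0.07, 0.03, 0.22], [0.06, 0.05, 0.24]]
240 [[-0.52, -1.6, -0.92], [0.07, 0.02, 0.18], [0.06, 0.04, 0.19], [0.05, 0.06, 0.21]]
260 [[0.07, -0.01, 0.11], [0.06, 0.04, 0.15], [0.05, 0.05, 0.16], [0.05, 0.08, 0.18]]
280 [[0.07, 0.02, 0.08], [0.05, 0.04, 0.11], [0.04, 0.06, 0.12], [0.03, 0.07, 0.13]]
300 [[0.06, 0.04, 0.05], [0.05, 0.06, 0.07], [0.03, 0.07, 0.08], [0.01, 0.07, 0.09]]
320 [[0.06, 0.05, 0.01], [0.03, 0.07, 0.03], [0.02, 0.07, 0.04], [-0.0, 0.07, 0.05]]
```

View pics/side1.png

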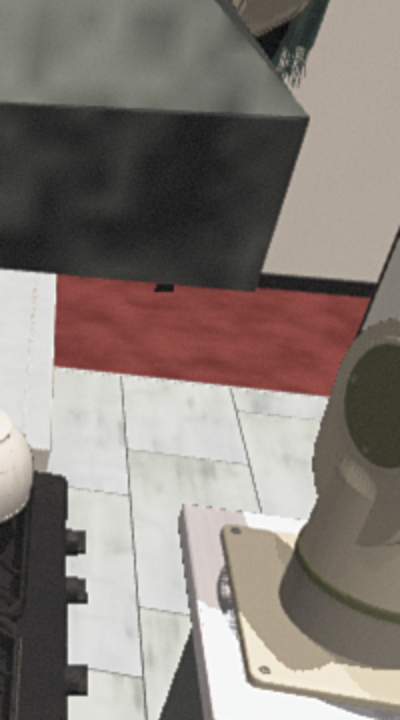

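The shoulder cap is centred near crop (395,400), at a height of about 0.27 m. The hood's front plate crosses the space the forearm would use. I'll make some tilt moves in free space to identify the kinematics.

```bash
cat > st.py <<'E'
from bench import r
import numpy as np,json
s=r.read_state()
d={k:np.round(s[k],4).tolist() for k in("time","joint_positions","ee_pos","eef_rot","ft_force","width","grip_force")}
print(list(d.values()));open("log.jsonl","a").write(json.dumps(d)+"\n")
E
cat > log.jsonl <<'E'
{"joint_positions":[1.315,0.333,-0.065,1.461,0.022,1.35,-0.089],"ee_pos":[0.144,-0.608,0.222],"eef_rot":[0.993,0.116,0,-0.001]}
{"joint_positions":[1.228,0.1021,-0.1334,1.7367,0.0143,1.3029,-0.245],"ee_pos":[0.1916,-0.481,0.2229],"eef_rot":[0.9931,0.1169,0.0,0.0004]}
E
python3 st.py
python3 -m pendant '[{"dp":[0,0,-0.4],"rotation":[0.025,0,0],"jaw":0.5},{"dp":[0,0,-0.4],"rotation":[0.05,0,0],"jaw":0.5},{"dp":[0,0,-0.4],"rotation":[0.07,0,0],"jaw":0.5},{"dp":[0,0,-0.4],"rotation":[0.07,0,0],"jaw":0.5}]'>/dev/null; python3 st.py
python3 -m pendant '[{"dp":[0,0,0],"rotation":[0,0.025,0],"jaw":0.5},{"dp":[0,0,0],"rotation":[0,0.05,0],"jaw":0.5},{"dp":[0,0,0],"rotation":[0,0.07,0],"jaw":0.5},{"dp":[0,0,0],"rotation":[0,0.07,0],"jaw":0.5}]'>/dev/null; python3 st.py
python3 -m pendant '[{"dp":[0.3,0,0],"rotation":[-0.025,0,0],"jaw":0.5},{"dp":[0.3,0,0],"rotation":[-0.05,0,0],"jaw":0.5},{"dp":[0.3,0,0],"rotation":[-0.075,0,0],"jaw":0.5},{"dp":[0.3,0,0],"rotation":[-0.1,0,0],"jaw":0.5},{"dp":[0.3,0,0],"rotation":[-0.1,0,0],"jaw":0.5}]'>/dev/null; python3 st.py
```

```text
[1.075, [1.2284, 0.1788, -0.1339, 1.8486, 0.0264, 1.1192, -0.2545], [0.19, -0.4816, 0.1319], [0.9933, 0.1154, -0.0006, -0.0016], [0.1145, -0.2484, 0.981], 0.0609, 0.0]
[1.575, [1.2343, 0.4654, -0.1048, 1.4125, -0.0418, 1.6968, -0.2052], [0.1911, -0.4833, 0.1927], [0.9694, 0.1127, -0.0252, -0.2166], [0.218, 0.1217, 0.006], 0.0438, 0.0]
[2.075, [1.4691, 0.4512, -0.1085, 1.4941, -0.3836, 1.6327, -0.0202], [0.1884, -0.4825, 0.1937], [0.9523, 0.061, 0.1864, -0.2339], [0.0249, -0.5005, 0.8212], 0.0438, 0.0]
[2.7, [1.404, -0.0379, -0.1592, 1.9705, -0.4048, 0.9759, -0.1258], [0.2343, -0.4775, 0.2117], [0.9778, 0.0055, 0.1966, 0.0718], [0.108, 0.2054, 0.2896], 0.0434, 0.0]
```

```bash
cat > kin.py <<'E'
import numpy as np,json,itertools
from scipy.spatial.transform import Rotation as R
from scipy.optimize import least_squares
X=np.array
def fk(q,s,p,pts=False):
    h,L1,a1,L2,a2,a3,Lt,b0,t0=p
    r=R.from_euler("z",b0+s[0]*q[0])*R.from_euler("y",q[1]);sh=X([0,0,h])
    r3=r*R.from_euler("z",s[1]*q[2]);el=sh+r3.apply([a1,0,L1])
    r4=r3*R.from_euler("y",q[3]);r5=r4*R.from_euler("z",s[2]*q[4])
    wr=el+r5.apply([a2,0,L2])
    r6=r5*R.from_euler("y",q[5]);r7=r6*R.from_euler("z",s[3]*q[6]+t0)
    t=wr+r6.apply([a3,0,Lt])
    return (t,r7,sh,el,wr) if pts else (t,r7)
def data():return [json.loads(l) for l in open("log.jsonl")]
def fit(s,D,p0,free):
    def f(x):
        p=p0.copy();p[free]=x;o=[]
        for d in D:
            t,r=fk(d["joint_positions"],s,p);o+=list(t-d["ee_pos"])+list(.3*(R.from_quat(d["eef_rot"]).inv()*r).as_rotvec())
        return o
    return least_squares(f,p0[free])
if __name__=="__main__":
    D=data();best=[]
    for s in itertools.product([1,-1],repeat=4):
      for t0 in(0,np.pi/2,np.pi,-np.pi/2):
        p0=X([.27,.45,0,.49,0,0,.36,0,t0]);o=fit(s,D,p0,list(range(9)));best.append((o.cost,s,o.x))
    best.sort(key=lambda b:b[0])
    for b in best[:3]:print(b[0],b[1],b[2].round(4))
    np.savez("kin.npz",s=best[0][1],p=best[0][2])
E
python3 kin.py
```

```text
0.0003018565093759976 (-1, -1, -1, -1) [ 0.2247  0.4703 -0.0115  0.4782 -0.0204 -0.0083  0.3648 -0.0772  1.4983]
0.0003018565093760059 (-1, -1, -1, -1) [ 0.2247  0.4703 -0.0115  0.4782 -0.0204 -0.0083  0.3648 -0.0772  1.4983]
0.00030185650937602506 (-1, -1, -1, -1) [ 0.2247  0.4703 -0.0115  0.4782 -0.0204 -0.0083  0.3648 -0.0772  1.4983]
```

```bash
cat > kin.py <<'E'
import numpy as np,json,itertools
from scipy.spatial.transform import Rotation as R
from scipy.optimize import least_squares
X=np.array
# p: h,L1,L2,Lt, a1,a2,a3, zero offsets z1..z7
def fk(q,s,p,pts=False):
    h,L1,L2,Lt,a1,a2,a3=p[:7];q=X(s)*q+p[7:14]
    sh=X([0,0,h]);r3=R.from_euler("ZYZ",q[:3]);el=sh+r3.apply([a1,0,L1])
    r5=r3*R.from_euler("YZ",q[3:5]);wr=el+r5.apply([a2,0,L2])
    r6=r5*R.from_euler("Y",q[5]);t=wr+r6.apply([a3,0,Lt]);r7=r6*R.from_euler("Z",q[6])
    return (t,r7,sh,el,wr) if pts else (t,r7)
def data():return [json.loads(l) for l in open("log.jsonl")]
def res(x,s,D):
    o=[]
    for d in D:
        t,r=fk(X(d["joint_positions"]),s,x);o+=list(t-d["ee_pos"])+list(.3*(R.from_quat(d["eef_rot"]).inv()*r).as_rotvec())
    return o
if __name__=="__main__":
    D=data();best=[];pr=X([.27,.45,.49,.36]+[0]*10)
    for s2 in itertools.product([1,-1],repeat=4):
      for t0 in(0,np.pi/2,np.pi,-np.pi/2):
        s=(s2[0],1,s2[1],1,s2[2],1,s2[3]);p0=pr.copy();p0[13]=t0
        f=lambda x:list(res(x,s,D))+list(.003*(x-p0)) # weak prior
        o=least_squares(f,p0);best.append((o.cost,s,o.x))
    best.sort(key=lambda b:b[0])
    for b in best[:2]:print(b[0],np.abs(res(b[2],b[1],D)).max(),b[1],b[2].round(4))
    np.savez("kin.npz",s=best[0][1],p=best[0][2])
    for d in D: print([v.round(3).tolist() for v in fk(X(d["joint_positions"]),best[0][1],best[0][2],1)[3:]])
E
python3 kin.py
```

```text
0.0001198552727208844 0.007686303650841147 (-1, 1, -1, 1, -1, 1, -1) [ 0.2393  0.443   0.4871  0.3685 -0.1596 -0.0186 -0.0139 -0.0417  0.3069
 -0.0076 -0.2895 -0.039  -0.0088  1.5222]
0.00013164448788502339 0.007685776045046373 (-1, 1, -1, 1, -1, 1, -1) [ 0.2392  0.4429  0.4871  0.3685 -0.1598 -0.0186 -0.0139 -0.0417  0.3072
 -0.0074 -0.2897 -0.0391 -0.0088  1.5223]
[[0.02, -0.136, 0.69], [0.147, -0.596, 0.592]]
[[-0.01, -0.035, 0.709], [0.188, -0.465, 0.591]]
[[0.001, -0.07, 0.705], [0.19, -0.47, 0.501]]
[[0.042, -0.191, 0.667], [0.217, -0.625, 0.531]]
[[-0.005, -0.19, 0.67], [0.062, -0.642, 0.501]]
[[-0.028, 0.031, 0.708], [0.095, -0.412, 0.545]]
```

```bash
python3 - <<'E'
import numpy as np
h,L1,L2,Lt=.255,.452,.49,.367
def seg(p,a,b):
    t=np.clip((p-a)@(b-a)/((b-a)@(b-a)),0,1);return np.linalg.norm(p-a-t*(b-a))
for name,(x,z) in {"beam":(.63,.08),"hnear":(.535,.125),"hfar":(.63,.135),"lift":(.6,.2)}.items():
  for th in range(0,71,10):
    t=np.radians(th);w=np.array([x-Lt*np.sin(t),z+Lt*np.cos(t)]);s=np.array([0,h]);d=np.linalg.norm(w-s)
    if d>L1+L2 or d<.2: continue
    al=np.arccos((L1**2+d*d-L2**2)/(2*L1*d));e=np.arctan2(w[1]-h,w[0])+al
    el=s+L1*np.array([np.cos(e),np.sin(e)]);q2=np.pi/2-e
    f=(w-el)/L2;sf=np.arctan2(f[0],f[1]);q4=sf-q2;q6=np.pi-t-sf
    zat=np.interp(.31,[el[0],w[0]],[el[1],w[1]])
    tcp=np.array([x,z])
    dist=min(seg(np.array([.31,zz]),a,b) for zz in(.56,.585,.61) for a,b in((el,w),(w,tcp)))
    print(name,th,"wr",w.round(3),"el",el.round(3),"q246",np.round([q2,q4,q6],2),"z@.31 %.3f dist %.3f"%(zat,dist))
E
```

```text
beam 0 wr [0.63  0.447] el [0.191 0.665] q246 [0.44 1.59 1.11] z@.31 0.606 dist 0.004
beam 10 wr [0.566 0.441] el [0.141 0.685] q246 [0.32 1.77 0.88] z@.31 0.588 dist 0.002
beam 20 wr [0.504 0.425] el [0.097 0.697] q246 [0.22 1.94 0.63] z@.31 0.554 dist 0.005
beam 30 wr [0.446 0.398] el [0.063 0.703] q246 [0.14 2.1  0.38] z@.31 0.506 dist 0.042
beam 40 wr [0.394 0.361] el [0.045 0.705] q246 [0.1  2.25 0.1 ] z@.31 0.444 dist 0.083
beam 50 wr [0.349 0.316] el [0.05  0.704] q246 [ 0.11  2.37 -0.22] z@.31 0.366 dist 0.118
beam 60 wr [0.312 0.264] el [0.087 0.699] q246 [ 0.19  2.47 -0.57] z@.31 0.268 dist 0.134
beam 70 wr [0.285 0.206] el [0.158 0.679] q246 [ 0.36  2.52 -0.96] z@.31 0.206 dist 0.116
hnear 0 wr [0.535 0.492] el [0.09  0.698] q246 [0.2  1.8  1.14] z@.31 0.596 dist 0.010
hnear 10 wr [0.471 0.486] el [0.033 0.706] q246 [0.07 1.96 0.93] z@.31 0.567 dist 0.006
hnear 20 wr [0.409 0.47 ] el [-0.02   0.707] q246 [-0.04  2.12  0.72] z@.31 0.525 dist 0.031
hnear 30 wr [0.352 0.443] el [-0.064  0.702] q246 [-0.14  2.27  0.49] z@.31 0.469 dist 0.077
hnear 40 wr [0.299 0.406] el [-0.09
[... 974 characters left out ...]
567] el [0.125 0.689] q246 [0.28 1.54 1.32] z@.31 0.642 dist 0.031
lift 10 wr [0.536 0.561] el [0.067 0.702] q246 [0.15 1.71 1.11] z@.31 0.629 dist 0.018
lift 20 wr [0.474 0.545] el [0.012 0.707] q246 [0.03 1.88 0.88] z@.31 0.602 dist 0.007
lift 30 wr [0.416 0.518] el [-0.036  0.706] q246 [-0.08  2.04  0.65] z@.31 0.562 dist 0.002
lift 40 wr [0.364 0.481] el [-0.074  0.701] q246 [-0.16  2.2   0.41] z@.31 0.508 dist 0.046
lift 50 wr [0.319 0.436] el [-0.096  0.697] q246 [-0.21  2.35  0.14] z@.31 0.441 dist 0.100
lift 60 wr [0.282 0.384] el [-0.094  0.697] q246 [-0.21  2.48 -0.17] z@.31 0.384 dist 0.153
lift 70 wr [0.255 0.326] el [-0.057  0.703] q246 [-0.13  2.58 -0.53] z@.31 0.326 dist 0.192
```

```bash
cat > kin.py <<'E'
import numpy as np,json,itertools
from scipy.spatial.transform import Rotation as R
from scipy.optimize import least_squares
X=np.array
S=X([-1,1,-1,1,-1,1,-1])
# p: h,L1,L2,Lt, a1,a2,a3, b1,b2,b3, a4(elbow second), tool yaw
def fk(q,p,pts=False):
    h,L1,L2,Lt,a1,a2,a3,b1,b2,b3,a4,yaw=p;q=S*q
    sh=X([0,0,h]);r3=R.from_euler("ZYZ",q[:3]);el=sh+r3.apply([a1,b1,L1])
    r4=r3*R.from_euler("Y",q[3]);r5=r4*R.from_euler("Z",q[4]);wr=el+r4.apply([a4,0,0])+r5.apply([a2,b2,L2])
    r6=r5*R.from_euler("Y",q[5]);t=wr+r6.apply([a3,b3,Lt]);r7=r6*R.from_euler("Z",q[6]+yaw)
    return (t,r7,sh,el,wr) if pts else (t,r7)
def data():return [json.loads(l) for l in open("log.jsonl")]
def res(x,D):
    o=[]
    for d in D:
        t,r=fk(X(d["joint_positions"]),x);o+=list(t-d["ee_pos"])+list(.3*(R.from_quat(d["eef_rot"]).inv()*r).as_rotvec())
    return o
P0=X([.255,.45,.49,.366]+[0]*7+[np.pi/2])
def getp():
    D=data();o=least_squares(lambda x:list(res(x,D))+list(.003*(x-P0)),P0);return o.x
def jac(q,p):
    t0,r0=fk(q,p);J=np.zeros((6,7))
    for i in range(7):
        d=q.copy();d[i]+=1e-5;t,r=fk(d,p);J[:3,i]=(t-t0)/1e-5;J[3:,i]=(r*r0.inv()).as_rotvec()/1e-5
    return J
LO=X([-2.6,-.5,-1.47,.16,-1.27,.06,-2.6]);HI=X([2.6,2.12,1.34,2.42,4.41,2.06,2.6])
def go(q,t,r,p,w=None,n=20,null=None):
    q=q.copy();W=np.ones(7) if w is None else w
    for k in range(n):
        c,rc=fk(q,p);e=np.r_[t-c,(r*rc.inv()).as_rotvec()]/(n-k)
        J=jac(q,p);q=q+W*(np.linalg.pinv(J*W)@e)
    return q
if __name__=="__main__":
    D=data();p=getp();e=X(res(p,D)).reshape(-1,6);print(p.round(4));print((e*1000).round(1))
    for a,b in zip(D,D[1:]):
        q=X(a["joint_positions"]);qb=X(b["joint_positions"]);t,r=fk(qb,p)
        print("act ",(qb-q).round(3));print("pinv",(go(q,t,r,p)-q).round(3))
E
python3 kin.py
```

```text
[ 2.5730e-01  4.5530e-01  4.9050e-01  3.5540e-01 -3.5000e-03 -2.9000e-03
 -0.0000e+00 -4.4800e-02 -4.0000e-04 -4.0000e-04  5.2000e-03  1.5709e+00]
[[ 0.4  0.2 -0.1 -0.1 -0.2 -0.1]
 [-0.2 -0.   0.  -0.   0.   0. ]
 [-0.1 -0.1  0.  -0.   0.   0. ]
 [-0.  -0.2  0.   0.1 -0.   0. ]
 [ 0.1  0.1  0.  -0.   0.   0. ]
 [-0.1 -0.1 -0.   0.  -0.   0. ]]
act  [-0.087 -0.231 -0.068  0.276 -0.008 -0.047 -0.156]
pinv [-0.096 -0.231 -0.058  0.276 -0.009 -0.047 -0.155]
act  [ 0.     0.077 -0.001  0.112  0.012 -0.184 -0.01 ]
pinv [-0.     0.077  0.     0.112  0.012 -0.184 -0.009]
act  [ 0.006  0.287  0.029 -0.436 -0.068  0.578  0.049]
pinv [ 0.021  0.287  0.008 -0.436 -0.061  0.578  0.043]
act  [ 0.235 -0.014 -0.004  0.082 -0.342 -0.064  0.185]
pinv [ 0.231 -0.014  0.002  0.082 -0.344 -0.064  0.187]
act  [-0.065 -0.489 -0.051  0.476 -0.021 -0.657 -0.106]
pinv [-0.078 -0.489 -0.038  0.476 -0.021 -0.657 -0.106]
```

```bash
cat >> kin.py <<'E'
V=X([2.22,2.22,2.79,2.79,3.14,3.14,3.14])
def segd(a,b):
    # min dist from segment a-b to hood plates (front, right side)
    s=np.linspace(0,1,40)[:,None];P=a+s*(b-a)
    f=np.c_[np.full(40,.31),np.clip(P[:,1],-.23,.49),np.clip(P[:,2],.56,.61)]
    g=np.c_[np.clip(P[:,0],.31,.85),np.full(40,-.23),np.clip(P[:,2],.56,.61)]
    return min(np.linalg.norm(P-f,axis=1).min(),np.linalg.norm(P-g,axis=1).min())
def clear(q,p):
    t,r,sh,el,wr=fk(q,p,1);k=(t-wr)/np.linalg.norm(t-wr)
    return min(segd(sh,el),segd(el,wr)),segd(wr,t)
def pose(t,az,tilt,yaw):
    # tool z points down, tilted forward by tilt toward azimuth az; yaw = azimuth of tool y (before tilt)
    base=R.from_matrix(np.c_[[np.sin(yaw),-np.cos(yaw),0],[np.cos(yaw),np.sin(yaw),0],[0,0,-1]])
    return X(t),R.from_rotvec(-tilt*X([-np.sin(az),np.cos(az),0]))*base
E
python3 - <<'E'
from kin import *
D=data();p=getp();np.save("p.npy",p)
for a,b in zip(D,D[1:]):
    q=X(a["joint_positions"]);qb=X(b["joint_positions"]);t,r=fk(qb,p)
    print("act ",(qb-q).round(3),"W",(go(q,t,r,p,V/2)-q).round(3),"W2",(go(q,t,r,p,V**2/4)-q).round(3))
q0=X(D[-1]["joint_positions"])
for nm,t,yaw in(("beam",(.62,.025,.075),np.radians(11)),("hnear",(.535,.1,.13),np.pi/2),("hfar",(.62,.1,.135),np.pi/2)):
  for tilt in(0,20,30,40):
    if nm=="beam" and tilt: yaw=np.pi/2
    T,Rr=pose(t,.1,np.radians(tilt),yaw)
    for sg in(1,-1):
     best=None
     for q3 in np.arange(.2,1.4,.1):
      for q5 in(0,-1,1.5,2.5):
       for q7 in(-1.5,0,1.5):
        x0=X([0,.6,sg*q3,1.8,q5,.8,q7])
        f=lambda x:np.r_[(fk(x,p)[0]-T)*10,(Rr.inv()*fk(x,p)[1]).as_rotvec()*3,(x[2]-sg*q3)*10]
        o=least_squares(f,x0,bounds=(LO+.03,HI-.03),max_nfev=60)
        if o.cost>1e-5: continue
        c=clear(o.x,p)
        if best is None or c[0]>best[0]+.005: best=(c[0],c[1],o.x.round(2),fk(o.x,p,1)[3].round(2))
     print(nm,tilt,sg,best)
E
```

```text
act  [-0.087 -0.231 -0.068  0.276 -0.008 -0.047 -0.156] W [-0.075 -0.231 -0.081  0.276 -0.006 -0.047 -0.157] W2 [-0.055 -0.231 -0.102  0.276 -0.004 -0.047 -0.159]
act  [ 0.     0.077 -0.001  0.112  0.012 -0.184 -0.01 ] W [-0.     0.077  0.     0.112  0.012 -0.184 -0.009] W2 [-0.     0.077  0.     0.112  0.012 -0.184 -0.009]
act  [ 0.006  0.287  0.029 -0.436 -0.068  0.578  0.049] W [ 0.017  0.287  0.014 -0.436 -0.063  0.578  0.045] W2 [ 0.012  0.287  0.021 -0.436 -0.065  0.578  0.047]
act  [ 0.235 -0.014 -0.004  0.082 -0.342 -0.064  0.185] W [ 0.181 -0.014  0.068  0.081 -0.365 -0.058  0.206] W2 [ 0.136 -0.012  0.129  0.081 -0.386 -0.052  0.223]
act  [-0.065 -0.489 -0.051  0.476 -0.021 -0.657 -0.106] W [-0.058 -0.489 -0.058  0.476 -0.022 -0.657 -0.105] W2 [-0.041 -0.489 -0.074  0.476 -0.023 -0.656 -0.104]Traceback (most recent call last):
  File "<stdin>", line 10, in <module>
  File "kin.py", line 51, in pose
    base=R.from_matrix(np.c_[[np.sin(yaw),-np.cos(yaw),0],[np.cos(yaw),np.sin(yaw),0],[0,0,-1]])
  File "scipy/spatial/transform/_rotation.pyx", line 1143, in scipy.spatial.transform._rotation.Rotation.from_matrix
ValueError: Non-positive determinant (left-handed or null coordinate frame) in rotation matrix 0: [[ 0.190809    0.98162718  0.        ]
 [-0.98162718  0.190809    0.        ]
 [ 0.          0.         -1.        ]].
```

```bash
sed -i 's/\[\[np.sin(yaw),-np.cos(yaw),0\]/[[-np.sin(yaw),np.cos(yaw),0]/' kin.py
timeout 500 python3 - <<'E'
from kin import *
p=np.load("p.npy")
for nm,t,yaws in(("beam",(.62,.025,.075),(11,191)),("hnear",(.535,.1,.13),(90,270)),("hfar",(.62,.1,.135),(90,270))):
  for tilt in(0,25,40):
   for sg in(1,-1):
    best=None
    for yaw in (yaws if not tilt else (90,270)):
     T,Rr=pose(t,.1,np.radians(tilt),np.radians(yaw))
     for q3 in (.05,.4,.8,1.2):
      for q5 in(0,1.5,3):
        x0=X([0,.6,sg*q3,1.8,q5,.8,0])
        f=lambda x:np.r_[(fk(x,p)[0]-T)*10,(Rr.inv()*fk(x,p)[1]).as_rotvec()*3,(x[2]-sg*q3)*10]
        o=least_squares(f,x0,bounds=(LO+.03,HI-.03),max_nfev=40)
        if o.cost>1e-5: continue
        c=clear(o.x,p)
        if best is None or c[0]>best[0]+.005: best=(round(c[0],3),round(c[1],3),o.x.round(2),fk(o.x,p,1)[3].round(2),yaw)
    print(nm,tilt,sg,best)
E
```

```text
beam 0 1 (np.float64(0.012), np.float64(0.286), array([-0.9 ,  0.86,  1.2 ,  1.63, -0.84,  1.25,  0.66]), array([0.21, 0.24, 0.59]), 11)
beam 0 -1 (np.float64(0.016), np.float64(0.286), array([ 0.74,  0.72, -1.2 ,  1.64,  0.7 ,  1.28, -0.4 ]), array([ 0.23, -0.24,  0.57]), 11)
beam 25 1 (np.float64(0.037), np.float64(0.229), array([-1.12,  0.54,  1.2 ,  2.04, -0.96,  0.62,  2.21]), array([0.1 , 0.17, 0.67]), 90)
beam 25 -1 (np.float64(0.037), np.float64(0.229), array([ 0.94,  0.38, -1.2 ,  2.04,  0.7 ,  0.6 ,  0.9 ]), array([ 0.11, -0.18,  0.67]), 90)
beam 40 1 None
beam 40 -1 (np.float64(0.084), np.float64(0.228), array([ 0.65,  0.17, -0.8 ,  2.26,  1.12,  0.14,  0.4 ]), array([ 0.07, -0.09,  0.7 ]), 90)
hnear 0 1 (np.float64(0.004), np.float64(0.237), array([-0.31,  0.23,  0.05,  1.79, -0.01,  1.12,  1.31]), array([ 0.11, -0.01,  0.7 ]), 90)
hnear 0 -1 (np.float64(0.003), np.float64(0.237), array([-0.22,  0.23, -0.05,  1.79,  0.01,  1.12,  1.29]), array([ 0.11, -0.02,  0.7 ]), 90)
hnear 25 1 (np.float64(0.048), np.float64(0.132), array([-0.38, -0.04,  0.05,  2.17,  0.18,  0.6 ,  1.
[... 611 characters left out ...]
 -1 (np.float64(0.012), np.float64(0.318), array([-0.19,  0.4 , -0.05,  1.56,  0.02,  1.18,  1.32]), array([ 0.18, -0.01,  0.68]), 90)
hfar 25 1 (np.float64(0.006), np.float64(0.191), array([-0.32,  0.13,  0.05,  1.98,  0.12,  0.61,  1.22]), array([ 0.06, -0.03,  0.71]), 90)
hfar 25 -1 (np.float64(0.006), np.float64(0.191), array([-0.23,  0.13, -0.05,  1.98,  0.14,  0.61,  1.2 ]), array([ 0.07, -0.03,  0.71]), 90)
hfar 40 1 (np.float64(0.065), np.float64(0.174), array([-0.35,  0.04,  0.05,  2.2 ,  0.54,  0.25,  0.78]), array([ 0.03, -0.04,  0.71]), 90)
hfar 40 -1 (np.float64(0.065), np.float64(0.174), array([-0.25,  0.04, -0.05,  2.2 ,  0.56,  0.25,  0.77]), array([ 0.03, -0.04,  0.71]), 90)
```

```bash
timeout 550 python3 - <<'E'
from kin import *
p=np.load("p.npy");a=np.radians(11.4);ux=X([np.cos(a),np.sin(a),0]);uy=X([-np.sin(a),np.cos(a),0]);c=X([.5777,.0967,0])
P=np.load("topP.npy");print("left counter z",P[250,60].round(3),P[330,60].round(3),P[300,140].round(3))
rng=np.random.default_rng(0)
for nm,sy,ths in(("L",1,(20,35,50,60)),("R",-1,(20,35,50))):
  g=c+.0127*ux+sy*.08*uy+X([0,0,.093])
  for th in ths:
    t=np.radians(th)*sy  # wrist leans outward
    z=-(np.cos(t)*X([0,0,1])+np.sin(t)*uy)
    T=g+.0187*z;res_=[]
    for s in(1,-1):
      y=s*ux;Rr=R.from_matrix(np.c_[np.cross(y,z),y,z])
      for q3 in (-1.2,-.8,-.4,0,.4,.8,1.2):
       for q5 in(-.6,.8,2.5):
        x0=X([-.5*sy,.8,q3,1.5,q5,.9,0])
        f=lambda x:np.r_[(fk(x,p)[0]-T)*10,(Rr.inv()*fk(x,p)[1]).as_rotvec()*3,(x[2]-q3)*10]
        o=least_squares(f,x0,bounds=(LO+.05,HI-.05),max_nfev=40)
        if o.cost<1e-5: res_.append((round(clear(o.x,p)[0],3),s,o.x.round(2).tolist(),[v.round(2).tolist() for v in fk(o.x,p,1)[3:]]))
    res_.sort(key=lambda v:-v[0]);print(nm,th,*res_[:2],sep="\n  ")
E
```

```text
left counter z [0.546 0.489 0.14 ] [0.391 0.456 0.139] [0.506 0.374 0.035]
L
  20
  (np.float64(0.062), 1, [-1.34, 0.91, 1.2, 1.64, -0.52, 1.17, 0.12], [[0.09, 0.32, 0.57], [0.55, 0.29, 0.41]])
  (np.float64(0.062), 1, [-1.34, 0.91, 1.2, 1.64, -0.52, 1.17, 0.12], [[0.09, 0.32, 0.57], [0.55, 0.29, 0.41]])
L
  35
  (np.float64(0.108), 1, [-1.41, 1.03, 1.2, 1.59, -0.36, 1.2, -0.05], [[0.07, 0.36, 0.53], [0.54, 0.37, 0.37]])
  (np.float64(0.108), 1, [-1.41, 1.03, 1.2, 1.59, -0.36, 1.2, -0.05], [[0.07, 0.36, 0.53], [0.54, 0.37, 0.37]])
L
  50
  (np.float64(0.169), 1, [-1.46, 1.19, 1.2, 1.53, -0.23, 1.26, -0.17], [[0.06, 0.4, 0.47], [0.52, 0.43, 0.31]])
  (np.float64(0.169), 1, [-1.46, 1.19, 1.2, 1.53, -0.23, 1.26, -0.17], [[0.06, 0.4, 0.47], [0.52, 0.43, 0.31]])
L
  60
  (np.float64(0.215), 1, [-1.47, 1.3, 1.2, 1.49, -0.16, 1.32, -0.24], [[0.05, 0.42, 0.42], [0.52, 0.46, 0.26]])
  (np.float64(0.215), 1, [-1.47, 1.3, 1.2, 1.49, -0.16, 1.32, -0.24], [[0.05, 0.42, 0.42], [0.52, 0.46, 0.26]])
R
  20
  (np.float64(0.045), 1, [0.9, 0.79, -1.2, 1.61, 0.4, 1.22, -0.11], [[0.2, -0.29, 0.55], [0.63, -0.09, 0.41]])
  (np.float64(0.045), 1, [0.9, 0.79, -1.2, 1.61, 0.4, 1.22, -0.11], [[0.2, -0.29, 0.55], [0.63, -0.09, 0.41]])
R
  35
  (np.float64(0.108), 1, [0.97, 0.91, -1.2, 1.55, 0.24, 1.26, 0.04], [[0.2, -0.33, 0.5], [0.64, -0.17, 0.37]])
  (np.float64(0.108), 1, [0.97, 0.91, -1.2, 1.55, 0.24, 1.26, 0.04], [[0.2, -0.33, 0.5], [0.64, -0.17, 0.37]])
R
  50
  (np.float64(0.181), 1, [1.01, 1.07, -1.2, 1.47, 0.11, 1.33, 0.16], [[0.2, -0.37, 0.44], [0.66, -0.23, 0.31]])
  (np.float64(0.181), 1, [1.01, 1.07, -1.2, 1.47, 0.11, 1.33, 0.16], [[0.2, -0.37, 0.44], [0.66, -0.23, 0.31]])
```

```bash
cat > plan.py <<'E'
from kin import *
p=np.load("p.npy");a=np.radians(11.4);ux=X([np.cos(a),np.sin(a),0]);uy=X([-np.sin(a),np.cos(a),0]);c=X([.5777,.0967,0])
BX=X([[x,y,z] for x in(-.0375,.0375) for y in(-.095,.095) for z in(-.07,-.13,-.2)])
BX=np.r_[BX,[[0,.058,0],[0,-.058,0]]]
def lean(th,yawoff=0,pitch=0):
    t=np.radians(th);z=-(np.cos(t)*X([0,0,1])-np.sin(t)*uy);y=ux
    return R.from_euler("z",yawoff,degrees=True)*R.from_rotvec(-np.radians(pitch)*uy)*R.from_matrix(np.c_[np.cross(y,z),y,z])
def track(q,t,r,n=10):
    out=[];cm=9;km=9;c0,r0=fk(q,p);dr=(r*r0.inv()).as_rotvec()
    for k in range(1,n+1):
        q=go(q,c0+(t-c0)*k/n,R.from_rotvec(dr*k/n)*r0,p,n=2);out.append(q)
        cl=clear(q,p);cm=min(cm,cl[0],cl[1]-.02)
        tt,rr=fk(q,p);B=tt+rr.apply(BX)
        kb=(B[:,0]>.32)&(B[:,0]<.56)&(B[:,1]>-.27)&(B[:,1]<.0);km=min(km,B[kb,2].min() if kb.any() else 9,B[:,2].min()+.1)
    lim=min((q-LO).min(),(HI-q).min())
    return q,cm,km,lim
G=c+.027*ux-.08*uy
E
timeout 560 python3 - <<'E'
from plan import *
P=np.load("topP.npy");I=np.load("top0.npz")["image"]
for n,(u0,u1,v0,v1) in {"kettle":(372,470,290,382),"mill":(380,404,164,200),"jar":(418,442,162,204)}.items():
    Q=P[v0:v1,u0:u1].reshape(-1,3);Q=Q[Q[:,2]>.06];print(n,Q.min(0).round(3),Q.max(0).round(3))
q0=X(data()[-1]["joint_positions"]);rng=np.random.default_rng(1);best=[]
import time;t0=time.time()
while time.time()-t0<480:
    w1=(X([rng.uniform(.05,.3),rng.uniform(-.62,-.38),rng.uniform(.15,.4)]),lean(rng.uniform(-30,60),rng.uniform(-60,40),rng.uniform(-20,40)))
    w2=(X([rng.uniform(.3,.5),rng.uniform(-.35,-.1),rng.uniform(.2,.28)]),lean(rng.uniform(20,60),rng.uniform(-40,30),rng.uniform(0,40)))
    w3=(G+X([0,0,.15]),lean(rng.uniform(38,55)))
    q=q0;ok=1;cm=9;km=9
    for w in(w1,w2,w3):
        q,c1,k1,l=track(q,*w,n=6);cm=min(cm,c1);km=min(km,k1)
        if cm<.06 or l<.05 or km<.16: ok=0;break
    if ok: best.append((cm,km,q.round(2).tolist(),[(w[0].round(2).tolist(),w[1].as_quat().round(3).tolist()) for w in(w1,w2,w3)]))
best.sort(key=lambda b:-b[0]);print(len(best))
for b in best[:4]:print(b)
E
```

```text
kettle [ 0.326 -0.199  0.06 ] [ 0.474 -0.037  0.141]
mill [ 0.744 -0.135  0.06 ] [ 0.771 -0.093  0.111]
jar [ 0.729 -0.21   0.061] [ 0.763 -0.166  0.112]
0
```

```bash
timeout 300 python3 - <<'E'
from plan import *
q0=X(data()[-1]["joint_positions"]);t,r=fk(q0,p)
print("now",t.round(3),r.as_quat().round(3))
for th in(40,55):
 for w2p,pi in(((.4,-.2,.22),0),((.4,-.2,.22),25),((.4,-.15,.25),40)):
  q=q0
  for w in((X([.24,-.45,.22]),lean(th,0,pi)),(X(w2p),lean(th,0,pi)),(G+X([0,0,.13]),lean(th)),(G+X([0,0,.075]),lean(th))):
    q,cm,km,l=track(q,*w,n=8);print(th,pi,w[0].round(2),"clr %.3f km %.3f lim %.2f"%(cm,km,l),q.round(2),[round(v,3) for v in clear(q,p)])
E
```

```text
now [ 0.234 -0.478  0.212] [0.978 0.005 0.197 0.072]
40 0 [ 0.24 -0.45  0.22] clr 0.264 km 0.307 lim 0.10 [ 1.32  0.63 -0.33  1.24 -0.06  1.96  1.17] [np.float64(0.264), np.float64(0.39)]
40 0 [ 0.4  -0.2   0.22] clr 0.095 km 0.220 lim 0.36 [ 1.07  0.39 -0.48  1.6  -0.31  1.7   0.81] [np.float64(0.095), np.float64(0.192)]
40 0 [0.62 0.02 0.13] clr 0.001 km 0.141 lim 0.69 [ 0.63  0.66 -0.59  1.44 -0.32  1.37  0.41] [np.float64(0.001), np.float64(0.16)]
40 0 [0.62 0.02 0.08] clr 0.002 km 0.105 lim 0.77 [ 0.62  0.73 -0.58  1.47 -0.3   1.29  0.44] [np.float64(0.015), np.float64(0.215)]
40 25 [ 0.24 -0.45  0.22] clr 0.289 km 0.296 lim 0.17 [ 1.46  0.61 -0.3   1.31 -0.32  1.89  1.52] [np.float64(0.314), np.float64(0.405)]
40 25 [ 0.4  -0.2   0.22] clr 0.146 km 0.195 lim 0.51 [ 1.24  0.29 -0.46  1.77 -0.56  1.55  1.27] [np.float64(0.146), np.float64(0.219)]
40 25 [0.62 0.02 0.13] clr 0.001 km 0.138 lim 0.69 [ 0.6   0.65 -0.54  1.44 -0.35  1.37  0.42] [np.float64(0.001), np.float64(0.161)]
40 25 [0.62 0.02 0.08] clr 0.002 km 0.105 lim 0.76 [ 0.59  0.72 -0.53  1.47 -0.33  1.3   0.46] [np.floa
[... 1493 characters left out ...]
028), np.float64(0.228)]
55 25 [0.62 0.02 0.08] clr 0.030 km 0.084 lim 0.63 [ 0.64  0.86 -0.51  1.38 -0.49  1.43  0.58] [np.float64(0.045), np.float64(0.283)]
55 40 [ 0.24 -0.45  0.22] clr 0.300 km 0.266 lim -0.05 [ 1.49  0.83 -0.34  1.16 -0.41  2.11  1.66] [np.float64(0.332), np.float64(0.411)]
55 40 [ 0.4  -0.15  0.25] clr 0.170 km 0.196 lim 0.38 [ 1.29  0.39 -0.51  1.8  -0.71  1.68  1.51] [np.float64(0.17), np.float64(0.241)]
55 40 [0.62 0.02 0.13] clr 0.025 km 0.139 lim 0.57 [ 0.63  0.79 -0.5   1.37 -0.52  1.49  0.54] [np.float64(0.025), np.float64(0.228)]
55 40 [0.62 0.02 0.08] clr 0.028 km 0.084 lim 0.62 [ 0.62  0.86 -0.49  1.38 -0.5   1.44  0.59] [np.float64(0.041), np.float64(0.283)]
```

```bash
cat > fast.py <<'E'
from plan import *
import math
h,L1,L2,Lt,a1,a2,a3,b1,b2,b3,a4,yaw=p
def rz(t):c_,s_=math.cos(t),math.sin(t);return X([[c_,-s_,0],[s_,c_,0],[0,0,1]])
def ry(t):c_,s_=math.cos(t),math.sin(t);return X([[c_,0,s_],[0,1,0],[-s_,0,c_]])
RY=rz(yaw)
def fj(q):
    R1=rz(-q[0]);R2=R1@ry(q[1]);R3=R2@rz(-q[2]);R4=R3@ry(q[3]);R5=R4@rz(-q[4]);R6=R5@ry(q[5]);R7=R6@rz(-q[6])
    sh=X([0,0,h]);el=sh+R3@X([a1,b1,L1]);wr=el+R4[:,0]*a4+R5@X([a2,b2,L2]);t=wr+R6@X([a3,b3,Lt])
    A=X([-R1[:,2],R1[:,1],-R2[:,2],R3[:,1],-R4[:,2],R5[:,1],-R6[:,2]]);O=X([sh,sh,sh,el,el+R4[:,0]*a4,wr,wr])
    return t,R7@RY,np.r_[np.cross(A,t-O).T,A.T],el,wr
def sim(q,t,Rm,n=12):
    t0,R0=fj(q)[:2];dr=R.from_matrix(Rm@R0.T).as_rotvec();st=[]
    for k in range(1,n+1):
        Rk=R.from_rotvec(dr*k/n).as_matrix()@R0;c_,Rc,J,_,_=fj(q);E=Rk@Rc.T
        w=.5*X([E[2,1]-E[1,2],E[0,2]-E[2,0],E[1,0]-E[0,1]])
        e=np.r_[t0+(t-t0)*k/n-c_,w];q=q+J.T@np.linalg.solve(J@J.T+1e-7*np.eye(6),e);st.append(q)
    return q,st
E
cat > opt.py <<'E'
from fast import *
import sys,time
q0=X(data()[-1]["joint_positions"]);rng=np.random.default_rng(3)
N=4;Ls=lean
lo=np.tile([.03,-.68,.15,-50,-100,-40],N);hi=np.tile([.25,-.42,.45,60,60,45],N)
W2=[(X([.4,-.2,.24]),lean(50,0,20).as_matrix()),(G+X([0,0,.13]),lean(50).as_matrix())]
def ev(x,full=0):
    q=q0;pen=0;Q=[]
    for i in range(N):
        v=x[6*i:6*i+6];q,st=sim(q,v[:3],lean(*v[3:]).as_matrix());Q+=st
    for w in W2:
        q,st=sim(q,*w);Q+=st
    Q=X(Q);pen=np.clip(LO+.08-Q,0,None).sum()+np.clip(Q-HI+.08,0,None).sum()
    if full:return q,Q
    return (q[2] if np.isfinite(q).all() else 9)+3*pen+.25*np.abs(x[:6*N].reshape(N,6)[:,3:]).sum()/1000
best=None
if __name__=="__main__":
    t0=time.time();pop=[]
    while time.time()-t0<60:
        x=rng.uniform(lo,hi);pop.append((ev(x),x))
    pop.sort(key=lambda b:b[0]);pop=pop[:12];sg=.15
    while time.time()-t0<330:
        f,x=pop[rng.integers(len(pop))];y=np.clip(x+sg*rng.uniform(.1,1)*(hi-lo)*rng.normal(size=x.size)*(rng.random(x.size)<.4),lo,hi)
        g=ev(y)
        if g<pop[-1][0]:pop[-1]=(g,y);pop.sort(key=lambda b:b[0])
    print(pop[0][0]);np.save("wp.npy",pop[0][1]);print(pop[0][1].reshape(N,6).round(2));q,Q=ev(pop[0][1],1);print(Q[11::12].round(2))
    X_=[fj(v)[3:] for v in Q];print(min(clear(v,p)[0] for v in Q[-24:]))
E
timeout 400 python3 opt.py
```

```text
-1.0769112973328323
[[ 5.000e-02 -5.900e-01  1.500e-01 -2.005e+01 -2.460e+00 -1.800e-01]
 [ 3.000e-02 -5.600e-01  3.700e-01 -7.940e+00 -6.000e-02  2.513e+01]
 [ 2.200e-01 -5.300e-01  2.600e-01 -4.560e+01  3.770e+00  1.760e+00]
 [ 1.100e-01 -5.800e-01  4.100e-01 -1.988e+01 -4.886e+01 -1.668e+01]]
[[ 1.51  0.08 -0.12  1.96  0.03  0.75  1.54]
 [ 1.72  0.16 -0.01  1.45 -0.46  1.55  1.9 ]
 [ 1.65 -0.34 -0.59  2.25 -0.03  0.4   1.29]
 [ 1.83  0.37 -1.08  1.27  0.74  1.9   0.3 ]
 [ 1.78  0.79 -1.39  1.64 -0.11  1.62  0.71]
 [ 0.96  0.97 -1.12  1.4  -0.01  1.41  0.19]]
0.13545529538637935
```

```bash
cat > to.py <<'E'
import sys
from plan import *
from bench import r
def show(t,Rt,slow=.045,nmin=2):
    s=r.read_state();t0=X(s["ee_pos"]);R0=R.from_quat(s["eef_rot"])
    d=R0.inv().apply(X(t)-t0)/.15;w=(R0.inv()*Rt).as_rotvec()
    n=max(nmin,int(np.ceil(np.degrees(np.linalg.norm(w))/10)),int(np.ceil(np.linalg.norm(d)*.15/slow)));w=w/2/np.pi
    print("n",n,"dp",d.round(3),"rot",w.round(3))
    for k in range(1,n+1):print((d*k/n).round(2).tolist(),(w*k/n).round(3).tolist())
if __name__=="__main__":
    v=[float(z) for z in sys.argv[1:]];show(v[:3],lean(*v[3:6]))
E
python3 to.py 0.05 -0.59 0.15 -20 -2.5 0
```

```text
n 11 dp [-1.321  0.705  0.006] rot [ 0.024 -0.067 -0.279]
[-0.12, 0.06, 0.0] [0.002, -0.006, -0.025]
[-0.24, 0.13, 0.0] [0.004, -0.012, -0.051]
[-0.36, 0.19, 0.0] [0.006, -0.018, -0.076]
[-0.48, 0.26, 0.0] [0.009, -0.024, -0.102]
[-0.6, 0.32, 0.0] [0.011, -0.031, -0.127]
[-0.72, 0.38, 0.0] [0.013, -0.037, -0.152]
[-0.84, 0.45, 0.0] [0.015, -0.043, -0.178]
[-0.96, 0.51, 0.0] [0.017, -0.049, -0.203]
[-1.08, 0.58, 0.0] [0.019, -0.055, -0.228]
[-1.2, 0.64, 0.01] [0.022, -0.061, -0.254]
[-1.32, 0.71, 0.01] [0.024, -0.067, -0.279]
```

```bash
python3 -m pendant '[{"dp":[-0.12,0.06,0],"rotation":[0.002,-0.006,-0.025],"jaw":0.5},{"dp":[-0.24,0.13,0],"rotation":[0.004,-0.012,-0.051],"jaw":0.5},{"dp":[-0.36,0.19,0],"rotation":[0.006,-0.018,-0.076],"jaw":0.5},{"dp":[-0.48,0.26,0],"rotation":[0.009,-0.024,-0.102],"jaw":0.5},{"dp":[-0.6,0.32,0],"rotation":[0.011,-0.031,-0.127],"jaw":0.5},{"dp":[-0.72,0.38,0],"rotation":[0.013,-0.037,-0.152],"jaw":0.5},{"dp":[-0.84,0.45,0],"rotation":[0.015,-0.043,-0.178],"jaw":0.5}]' >/dev/null; python3 st.py; python3 to.py 0.05 -0.59 0.15 -20 -2.5 0
```

```text
[3.575, [1.4498, 0.0815, -0.1239, 1.891, -0.0821, 0.9439, 0.9057], [0.1159, -0.5522, 0.1719], [0.8442, 0.5225, 0.002, 0.1196], [-0.5712, 0.388, -0.2012], 0.0437, 0.0]
n 4 dp [-0.404 -0.31   0.136] rot [ 0.008 -0.025 -0.101]
[-0.1, -0.08, 0.03] [0.002, -0.006, -0.025]
[-0.2, -0.15, 0.07] [0.004, -0.012, -0.05]
[-0.3, -0.23, 0.1] [0.006, -0.018, -0.076]
[-0.4, -0.31, 0.14] [0.008, -0.025, -0.101]
```

```bash
python3 -m pendant '[{"dp":[-0.1,-0.08,0.03],"rotation":[0.002,-0.006,-0.025],"jaw":0.5},{"dp":[-0.2,-0.15,0.07],"rotation":[0.004,-0.012,-0.05],"jaw":0.5},{"dp":[-0.3,-0.23,0.1],"rotation":[0.006,-0.018,-0.076],"jaw":0.5},{"dp":[-0.4,-0.31,0.14],"rotation":[0.008,-0.025,-0.101],"jaw":0.5}]' >/dev/null; python3 st.py; python3 to.py 0.03 -0.56 0.37 -8 0 25
python3 - <<'E'
from opt import *
q0=X(data()[-1]["joint_positions"]);x=np.load("wp.npy");q=q0
for i in(1,2,3):
    v=x[6*i:6*i+6];q,_=sim(q,v[:3],lean(*v[3:]).as_matrix());print(q.round(2))
for w in W2:q,_=sim(q,*w);print(q.round(2))
E
```

```text
[4.075, [1.5166, 0.08, -0.1134, 1.9698, 0.0172, 0.74, 1.5513], [0.0502, -0.5894, 0.1493], [0.6395, 0.7485, -0.1137, 0.1334], [-0.4113, 0.4481, -0.3553], 0.0434, 0.0]
n 5 dp [-0.306 -0.101 -1.455] rot [-0.069  0.035  0.011]
[-0.06, -0.02, -0.29] [-0.014, 0.007, 0.002]
[-0.12, -0.04, -0.58] [-0.028, 0.014, 0.004]
[-0.18, -0.06, -0.87] [-0.041, 0.021, 0.006]
[-0.25, -0.08, -1.16] [-0.055, 0.028, 0.008]
[-0.31, -0.1, -1.46] [-0.069, 0.035, 0.011]
[ 1.72  0.16 -0.01  1.45 -0.46  1.55  1.9 ]
[ 1.65 -0.34 -0.59  2.25 -0.02  0.4   1.29]
[ 1.83  0.36 -1.08  1.27  0.73  1.9   0.31]
[ 1.78  0.79 -1.38  1.64 -0.11  1.62  0.72]
[ 0.96  0.97 -1.12  1.4  -0.02  1.41  0.2 ]
```

```bash
python3 -m pendant '[{"dp":[-0.06,-0.02,-0.29],"rotation":[-0.014,0.007,0.002],"jaw":0.5},{"dp":[-0.12,-0.04,-0.58],"rotation":[-0.028,0.014,0.004],"jaw":0.5},{"dp":[-0.18,-0.06,-0.87],"rotation":[-0.041,0.021,0.006],"jaw":0.5}]' >/dev/null; python3 st.py; python3 to.py 0.03 -0.56 0.37 -8 0 25
```

```text
[4.45, [1.6461, 0.0725, -0.0404, 1.6855, -0.3164, 1.2335, 1.8491], [0.0377, -0.5704, 0.2829], [0.6388, 0.7502, 0.0304, 0.1678], [-0.152, -2.1296, 0.1426], 0.0438, 0.0]
n 2 dp [-0.05   0.115 -0.574] rot [-0.027  0.014  0.004]
[-0.02, 0.06, -0.29] [-0.014, 0.007, 0.002]
[-0.05, 0.12, -0.57] [-0.027, 0.014, 0.004]
```

```bash
python3 -m pendant '[{"dp":[-0.02,0.06,-0.29],"rotation":[-0.014,0.007,0.002],"jaw":0.5},{"dp":[-0.05,0.12,-0.57],"rotation":[-0.027,0.014,0.004],"jaw":0.5},{"dp":[-0.05,0.12,-0.57],"rotation":[-0.027,0.014,0.004],"jaw":0.5}]' >/dev/null; python3 st.py; python3 to.py 0.22 -0.53 0.26 -45 4 0
```

```text
[4.825, [1.7052, 0.1415, 0.0079, 1.4611, -0.4527, 1.547, 1.8884], [0.0291, -0.5613, 0.37], [0.631, 0.7428, 0.1213, 0.1881], [0.1961, 0.6511, -1.2349], 0.0434, 0.0]
n 5 dp [0.128 0.865 1.198] rot [ 0.057 -0.099 -0.042]
[0.03, 0.17, 0.24] [0.011, -0.02, -0.008]
[0.05, 0.35, 0.48] [0.023, -0.039, -0.017]
[0.08, 0.52, 0.72] [0.034, -0.059, -0.025]
[0.1, 0.69, 0.96] [0.046, -0.079, -0.033]
[0.13, 0.87, 1.2] [0.057, -0.099, -0.042]
```

```bash
python3 -m pendant '[{"dp":[0.03,0.17,0.24],"rotation":[0.011,-0.02,-0.008],"jaw":0.5},{"dp":[0.05,0.35,0.48],"rotation":[0.023,-0.039,-0.017],"jaw":0.5},{"dp":[0.08,0.52,0.72],"rotation":[0.034,-0.059,-0.025],"jaw":0.5},{"dp":[0.1,0.69,0.96],"rotation":[0.046,-0.079,-0.033],"jaw":0.5},{"dp":[0.1,0.69,0.96],"rotation":[0.046,-0.079,-0.033],"jaw":0.5}]' >/dev/null; python3 st.py; python3 to.py 0.22 -0.53 0.26 -45 4 0
```

```text
[5.45, [1.5587, -0.2772, -0.3555, 2.1201, -0.1686, 0.6253, 1.5399], [0.1879, -0.5302, 0.2751], [0.5789, 0.7482, -0.161, 0.2815], [-0.103, -0.0887, 0.4944], 0.0435, 0.0]
n 2 dp [0.026 0.197 0.129] rot [ 0.012 -0.021 -0.007]
[0.01, 0.1, 0.06] [0.006, -0.01, -0.004]
[0.03, 0.2, 0.13] [0.012, -0.021, -0.007]
```

```bash
python3 -m pendant '[{"dp":[0.01,0.1,0.06],"rotation":[0.006,-0.01,-0.004],"jaw":0.5},{"dp":[0.03,0.2,0.13],"rotation":[0.012,-0.021,-0.007],"jaw":0.5},{"dp":[0.03,0.2,0.13],"rotation":[0.012,-0.021,-0.007],"jaw":0.5}]' >/dev/null; python3 st.py; python3 to.py 0.11 -0.58 0.41 -20 -49 -17
```

```text
[5.825, [1.6747, -0.3069, -0.6039, 2.2064, 0.0708, 0.4255, 1.2294], [0.2175, -0.5333, 0.2627], [0.5632, 0.7316, -0.2335, 0.305], [-0.8704, 0.8529, 0.0994], 0.0431, 0.0]
n 7 dp [-0.78  -0.771 -0.61 ] rot [0.117 0.086 0.099]
[-0.11, -0.11, -0.09] [0.017, 0.012, 0.014]
[-0.22, -0.22, -0.17] [0.033, 0.025, 0.028]
[-0.33, -0.33, -0.26] [0.05, 0.037, 0.043]
[-0.45, -0.44, -0.35] [0.067, 0.049, 0.057]
[-0.56, -0.55, -0.44] [0.083, 0.061, 0.071]
[-0.67, -0.66, -0.52] [0.1, 0.074, 0.085]
[-0.78, -0.77, -0.61] [0.117, 0.086, 0.099]
```

```bash
python3 -m pendant '[{"dp":[-0.11,-0.11,-0.09],"rotation":[0.017,0.012,0.014],"jaw":0.5},{"dp":[-0.22,-0.22,-0.17],"rotation":[0.033,0.025,0.028],"jaw":0.5},{"dp":[-0.33,-0.33,-0.26],"rotation":[0.05,0.037,0.043],"jaw":0.5},{"dp":[-0.45,-0.44,-0.35],"rotation":[0.067,0.049,0.057],"jaw":0.5},{"dp":[-0.56,-0.55,-0.44],"rotation":[0.083,0.061,0.071],"jaw":0.5},{"dp":[-0.67,-0.66,-0.52],"rotation":[0.1,0.074,0.085],"jaw":0.5},{"dp":[-0.78,-0.77,-0.61],"rotation":[0.117,0.086,0.099],"jaw":0.5},{"dp":[-0.78,-0.77,-0.61],"rotation":[0.117,0.086,0.099],"jaw":0.5}]' >/dev/null; python3 st.py
python3 to.py 0.3 -0.4 0.3 50 0 20
python3 - <<'E'
from opt import *
q=X(data()[-1]["joint_positions"])
for w in((X([.3,-.4,.3]),lean(50,0,20)),(X([.4,-.2,.24]),lean(50,0,20)),(G+X([0,0,.13]),lean(50)),(G+X([0,0,.08]),lean(45))):
    q,st=sim(q,w[0],w[1].as_matrix());print(q.round(2),min(clear(v,p)[0] for v in st),min(clear(v,p)[1] for v in st),fj(q)[4].round(2))
E
```

```text
[6.825, [1.7238, 0.3969, -0.9527, 1.2023, 0.7385, 1.8955, 0.3359], [0.1063, -0.5825, 0.4084], [0.8642, 0.4507, -0.2161, -0.0581], [1.2776, -0.118, -0.9318], 0.0438, 0.0]
n 10 dp [ 1.857  0.473 -0.014] rot [-0.06   0.177 -0.169]
[0.19, 0.05, -0.0] [-0.006, 0.018, -0.017]
[0.37, 0.09, -0.0] [-0.012, 0.035, -0.034]
[0.56, 0.14, -0.0] [-0.018, 0.053, -0.051]
[0.74, 0.19, -0.01] [-0.024, 0.071, -0.068]
[0.93, 0.24, -0.01] [-0.03, 0.089, -0.085]
[1.11, 0.28, -0.01] [-0.036, 0.106, -0.102]
[1.3, 0.33, -0.01] [-0.042, 0.124, -0.119]
[1.49, 0.38, -0.01] [-0.048, 0.142, -0.136]
[1.67, 0.43, -0.01] [-0.054, 0.16, -0.153]
[1.86, 0.47, -0.01] [-0.06, 0.177, -0.169]
[ 1.78  0.87 -1.23  1.2  -0.01  2.06  0.86] 0.2792935756125587 0.30919541679234464 [ 0.28 -0.68  0.52]
[ 1.76  0.75 -1.33  1.64 -0.14  1.63  0.76] 0.23010854169018205 0.2362920377587489 [ 0.38 -0.48  0.45]
[ 0.94  0.95 -1.09  1.4  -0.05  1.41  0.22] 0.12648589257455142 0.1890201151997275 [ 0.67 -0.24  0.36]
[ 0.92  0.95 -1.05  1.44  0.02  1.32  0.22] 0.12403098362970251 0.204016427301117 [ 0.67 -0.22  0.33]
```

```bash
python3 to.py 0.4 -0.22 0.25 47 0 15
```

```text
n 11 dp [ 3.262  0.369 -0.112] rot [-0.051  0.166 -0.163]
[0.3, 0.03, -0.01] [-0.005, 0.015, -0.015]
[0.59, 0.07, -0.02] [-0.009, 0.03, -0.03]
[0.89, 0.1, -0.03] [-0.014, 0.045, -0.044]
[1.19, 0.13, -0.04] [-0.019, 0.06, -0.059]
[1.48, 0.17, -0.05] [-0.023, 0.075, -0.074]
[1.78, 0.2, -0.06] [-0.028, 0.09, -0.089]
[2.08, 0.24, -0.07] [-0.033, 0.105, -0.103]
[2.37, 0.27, -0.08] [-0.037, 0.12, -0.118]
[2.67, 0.3, -0.09] [-0.042, 0.135, -0.133]
[2.97, 0.34, -0.1] [-0.046, 0.151, -0.148]
[3.26, 0.37, -0.11] [-0.051, 0.166, -0.163]
```

```bash
python3 -m pendant '[{"dp":[0.16,0.02,0],"rotation":[-0.005,0.015,-0.015],"jaw":0.5},{"dp":[0.32,0.04,-0.01],"rotation":[-0.009,0.03,-0.03],"jaw":0.5},{"dp":[0.48,0.06,-0.02],"rotation":[-0.014,0.045,-0.044],"jaw":0.5},{"dp":[0.64,0.08,-0.02],"rotation":[-0.019,0.06,-0.059],"jaw":0.5},{"dp":[0.8,0.1,-0.03],"rotation":[-0.023,0.075,-0.074],"jaw":0.5},{"dp":[0.96,0.12,-0.04],"rotation":[-0.028,0.09,-0.089],"jaw":0.5}]' >/dev/null; python3 st.py; python3 to.py 0.4 -0.22 0.25 47 0 15
```

```text
[7.575, [1.8369, 0.5388, -1.1071, 1.1742, 0.2839, 2.0116, 0.6878], [0.1959, -0.4736, 0.3633], [0.7331, 0.6546, 0.0922, -0.1601], [0.0336, 0.1932, -0.2188], 0.0436, 0.0]
n 8 dp [1.484 1.277 1.203] rot [-0.024  0.076 -0.072]
[0.19, 0.16, 0.15] [-0.003, 0.01, -0.009]
[0.37, 0.32, 0.3] [-0.006, 0.019, -0.018]
[0.56, 0.48, 0.45] [-0.009, 0.029, -0.027]
[0.74, 0.64, 0.6] [-0.012, 0.038, -0.036]
[0.93, 0.8, 0.75] [-0.015, 0.048, -0.045]
[1.11, 0.96, 0.9] [-0.018, 0.057, -0.054]
[1.3, 1.12, 1.05] [-0.021, 0.067, -0.063]
[1.48, 1.28, 1.2] [-0.024, 0.076, -0.072]
```

```bash
python3 -m pendant '[{"dp":[0.19,0.16,0.15],"rotation":[-0.003,0.01,-0.009],"jaw":0.5},{"dp":[0.37,0.32,0.3],"rotation":[-0.006,0.019,-0.018],"jaw":0.5},{"dp":[0.56,0.48,0.45],"rotation":[-0.009,0.029,-0.027],"jaw":0.5},{"dp":[0.74,0.64,0.6],"rotation":[-0.012,0.038,-0.036],"jaw":0.5},{"dp":[0.93,0.8,0.75],"rotation":[-0.015,0.048,-0.045],"jaw":0.5}]' >/dev/null; python3 st.py; python3 to.py 0.4 -0.2 0.25 47 0 10
python3 - <<'E'
from opt import *
q=X(data()[-1]["joint_positions"])
for w in((X([.4,-.2,.25]),lean(47,0,10)),(G+X([0,0,.15]),lean(45)),(G+X([0,0,.08]),lean(45))):
    q,st=sim(q,w[0],w[1].as_matrix());print(q.round(2),min(clear(v,p)[0] for v in st),min(clear(v,p)[1] for v in st),fj(q)[4].round(2))
E
```

```text
[8.2, [1.7957, 0.6229, -1.2345, 1.4387, 0.0092, 1.8278, 0.6646], [0.3244, -0.3151, 0.2915], [0.6197, 0.7137, 0.2526, -0.207], [-0.5072, -0.9302, -0.6832], 0.0433, 0.0]
n 4 dp [0.356 0.55  0.7  ] rot [ 0.002  0.028 -0.018]
[0.09, 0.14, 0.17] [0.0, 0.007, -0.005]
[0.18, 0.28, 0.35] [0.001, 0.014, -0.009]
[0.27, 0.41, 0.52] [0.001, 0.021, -0.014]
[0.36, 0.55, 0.7] [0.002, 0.028, -0.018]
[ 1.67  0.68 -1.29  1.59 -0.11  1.69  0.61] 0.19503217899537031 0.20911270840016039 [ 0.41 -0.46  0.49]
[ 0.94  0.88 -1.11  1.41 -0.01  1.41  0.17] 0.09559987747927388 0.14557659282549262 [ 0.67 -0.22  0.4 ]
[ 0.93  0.96 -1.07  1.44  0.04  1.32  0.21] 0.09841565130857648 0.16475918297959494 [ 0.67 -0.22  0.33]
```

```bash
python3 -m pendant '[{"dp":[0.09,0.14,0.17],"rotation":[0,0.007,-0.005],"jaw":0.5},{"dp":[0.18,0.28,0.35],"rotation":[0.001,0.014,-0.009],"jaw":0.5},{"dp":[0.27,0.41,0.52],"rotation":[0.001,0.021,-0.014],"jaw":0.5},{"dp":[0.36,0.55,0.7],"rotation":[0.002,0.028,-0.018],"jaw":0.5}]' >/dev/null; python3 st.py; python3 to.py 0.515 -0.09 0.22 48 0 5
```

```text
[8.7, [1.6287, 0.7279, -1.2572, 1.547, -0.077, 1.6974, 0.6078], [0.3998, -0.1999, 0.25], [0.5531, 0.7277, 0.3122, -0.2588], [0.6275, -0.4744, -0.0378], 0.0434, 0.0]
n 4 dp [0.132 0.85  0.653] rot [0.009 0.003 0.009]
[0.03, 0.21, 0.16] [0.002, 0.001, 0.002]
[0.07, 0.42, 0.33] [0.004, 0.001, 0.005]
[0.1, 0.64, 0.49] [0.007, 0.002, 0.007]
[0.13, 0.85, 0.65] [0.009, 0.003, 0.009]
```

```bash
python3 -m pendant '[{"dp":[0.03,0.21,0.16],"rotation":[0.002,0.001,0.002],"jaw":0.5},{"dp":[0.07,0.42,0.33],"rotation":[0.004,0.001,0.005],"jaw":0.5},{"dp":[0.1,0.64,0.49],"rotation":[0.007,0.002,0.007],"jaw":0.5},{"dp":[0.13,0.85,0.65],"rotation":[0.009,0.003,0.009],"jaw":0.5}]' >/dev/null; python3 st.py; python3 to.py 0.615 -0.03 0.17 45 0 0
python3 - <<'E'
from opt import *
from bench import camera
import cv2
q=X(data()[-1]["joint_positions"]);print([v.round(2).tolist() for v in fj(q)[3:]])
for w in((X([.615,-.03,.17]),lean(45)),(G+X([0,0,.08]),lean(45))):
    q,st=sim(q,w[0],w[1].as_matrix());print(q.round(2),min(clear(v,p)[0] for v in st),min(clear(v,p)[1] for v in st),fj(q)[4].round(2))
a=camera("top")["image"];b=camera("side")["image"]
cv2.imwrite("pics/mid.png",np.hstack([cv2.resize(a[150:450,160:520],(400,333)),cv2.resize(b[60:360,200:560],(400,333))])[:,:,::-1])
E
```

```text
[9.2, [1.2778, 0.8011, -1.191, 1.4835, -0.0788, 1.5522, 0.3787], [0.5155, -0.0903, 0.2201], [0.5633, 0.7179, 0.2887, -0.2897], [0.0488, 0.197, 0.656], 0.0438, 0.0]
n 3 dp [-0.12   0.698  0.46 ] rot [ 0.009 -0.009  0.01 ]
[-0.04, 0.23, 0.15] [0.003, -0.003, 0.003]
[-0.08, 0.47, 0.31] [0.006, -0.006, 0.007]
[-0.12, 0.7, 0.46] [0.009, -0.009, 0.01]
[[0.08, -0.35, 0.55], [0.56, -0.36, 0.44]]
[ 0.99  0.88 -1.11  1.34 -0.    1.5   0.2 ] 0.10709099433537193 0.1458393610522096 [ 0.66 -0.28  0.42]
[ 0.93  0.96 -1.07  1.44  0.04  1.32  0.21] 0.10863009766819312 0.15167279298891473 [ 0.67 -0.22  0.33]
```

View pics/mid.png

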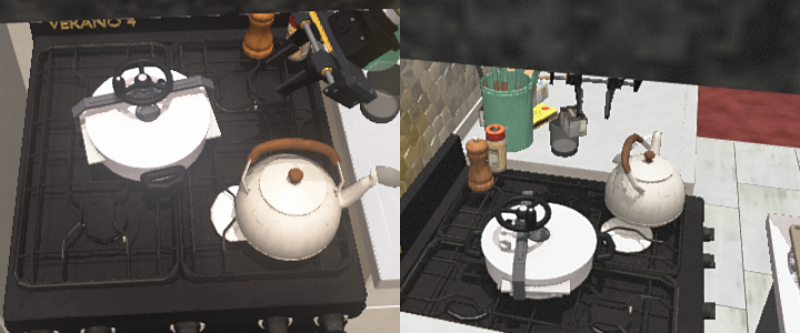

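The left panel shows the open gripper at (320,60), inside the hood and clear of the kettle, mill and jar. Nothing has been disturbed.

```bash
python3 -m pendant '[{"dp":[-0.04,0.23,0.15],"rotation":[0.003,-0.003,0.003],"jaw":0.5},{"dp":[-0.08,0.47,0.31],"rotation":[0.006,-0.006,0.007],"jaw":0.5},{"dp":[-0.12,0.7,0.46],"rotation":[0.009,-0.009,0.01],"jaw":0.5},{"dp":[-0.12,0.7,0.46],"rotation":[0.009,-0.009,0.01],"jaw":0.6}]' >/dev/null; python3 st.py
cat > look.py <<'E'
from bench import camera
import numpy as np
def cloud(n):
    c=camera(n);z=c["z_map"];K=c["mtx"];T=c["T"];v,u=np.mgrid[:480,:640]
    P=np.stack([(u-K[0,2])/K[0,0]*z,(v-K[1,2])/K[1,1]*z,z],-1)@T[:3,:3].T+T[:3,3];P[z==0]=np.nan
    return c["image"],P
E
python3 - <<'E'
from look import *
from plan import ux,uy,c
import cv2
I,P=cloud("wrist");cv2.imwrite("pics/w1.png",I[:,:,::-1])
L=np.stack([(P-c)@ux,(P-c)@uy,P[...,2]],-1);g=I.mean(-1)
m=(L[...,2]>.086)&(L[...,2]<.104)&(abs(L[...,1]+.08)<.02)&(abs(L[...,0]-.025)<.03)
Q=L[m];print(len(Q),np.percentile(Q,[2,50,98],axis=0).round(4))
E
```

```text
[9.8, [0.9527, 0.9118, -1.0797, 1.305, 0.0094, 1.4994, 0.2179], [0.6147, -0.0276, 0.1698], [0.5831, 0.7168, 0.2429, -0.2952], [-1.3309, -0.1077, -0.2186], 0.0478, 0.0]
1251 [[ 0.0162 -0.0994  0.09  ]
 [ 0.0257 -0.0816  0.0927]
 [ 0.0355 -0.061   0.0959]]
```

View pics/w1.png

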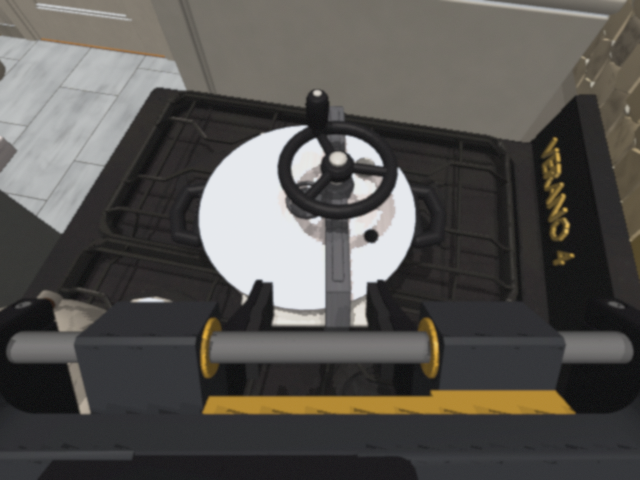

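The beam lies between the fingers, running along (337,270). The wheel sits at (337,168) with its handle to the far left, so the approach is clear. The beam is at pan x ≈ 25.7 mm, with its top at about 93 mm.

```bash
python3 to.py 0.616 0.036 0.080 45 0 0
```

```text
n 3 dp [-0.122  0.096  0.727] rot [0.    0.    0.001]
[-0.04, 0.03, 0.24] [0.0, 0.0, 0.0]
[-0.08, 0.06, 0.48] [0.0, 0.0, 0.0]
[-0.12, 0.1, 0.73] [0.0, 0.0, 0.001]
```

```bash
python3 -m pendant '[{"dp":[-0.04,0.03,0.24],"rotation":[0,0,0],"jaw":0.6},{"dp":[-0.08,0.06,0.48],"rotation":[0,0,0],"jaw":0.6},{"dp":[-0.1,0.08,0.62],"rotation":[0,0,0],"jaw":0.6},{"dp":[-0.12,0.1,0.73],"rotation":[0,0,0],"jaw":0.6},{"dp":[-0.12,0.1,0.73],"rotation":[0,0,0],"jaw":0.6}]' >/dev/null; python3 st.py
python3 -m pendant '[{"dp":[0,0,0],"rotation":[0,0,0],"jaw":0.1},{"dp":[0,0,0],"rotation":[0,0,0],"jaw":0.1},{"dp":[0,0,0],"rotation":[0,0,0],"jaw":0.1},{"dp":[0,0,0],"rotation":[0,0,0],"jaw":0.1},{"dp":[0,0,0],"rotation":[0,0,0],"jaw":0.1},{"dp":[0,0,0],"rotation":[0,0,0],"jaw":0.1}]' 30 >/dev/null; python3 st.py; python3 to.py 0.5909 0.0309 0.080 45 0 0
```

```text
[10.475, [0.8913, 0.9823, -1.0468, 1.4212, 0.047, 1.3024, 0.213], [0.6163, 0.0351, 0.0797], [0.5851, 0.7154, 0.2431, -0.2946], [0.2528, 0.5304, -0.1262], 0.0523, 0.0]
[11.225, [0.8915, 0.9819, -1.0472, 1.4206, 0.0471, 1.3022, 0.2127], [0.6168, 0.0348, 0.0802], [0.5853, 0.7153, 0.2434, -0.2941], [1.2087, -1.9763, 0.8745], 0.0194, 29.9994]
n 2 dp [ 0.006 -0.174  0.006] rot [0.001 0.    0.   ]
[0.0, -0.09, 0.0] [0.0, 0.0, 0.0]
[0.01, -0.17, 0.01] [0.001, 0.0, 0.0]
```

```bash
python3 -m pendant '[{"dp":[0,-0.03,0],"rotation":[0,0,0],"jaw":0.1},{"dp":[0,-0.07,0],"rotation":[0,0,0],"jaw":0.1},{"dp":[0,-0.11,0],"rotation":[0,0,0],"jaw":0.1},{"dp":[0,-0.15,0],"rotation":[0,0,0],"jaw":0.1},{"dp":[0,-0.171,0],"rotation":[0,0,0],"jaw":0.1},{"dp":[0,-0.171,0],"rotation":[0,0,0],"jaw":0.1},{"dp":[0,-0.171,0],"rotation":[0,0,0],"jaw":0.1}]' >/dev/null; python3 st.py
cat > meas.py <<'E'
from look import *
from plan import ux,uy,c
from fit import circ
import cv2
def lp(P):return np.stack([(P-c)@ux,(P-c)@uy,P[...,2]],-1)
for n in("top","side"):
    I,P=cloud(n);L=lp(P);g=I.mean(-1);z=L[...,2]
    b=(z>.088)&(z<.099)&(g<130)&(abs(abs(L[...,1])-.08)<.022)&(abs(L[...,0])<.06)&(L[...,1]>0)
    print(n,"beam+y x:",np.percentile(L[b][:,0],[3,50,97]).round(4),b.sum())
    m=(g>200)&(z>.055)&(z<.075)&(np.hypot(L[...,0],L[...,1])<.13)
    print(" lid",circ(cv2.convexHull(L[m][:,:2].astype(np.float32))[:,0]).round(4))
    w=(g<60)&(z>.108)&(z<.13)&(np.hypot(L[...,0],L[...,1])<.1)
    print(" wheel",circ(cv2.convexHull(L[w][:,:2].astype(np.float32))[:,0],.05).round(4),np.median(L[w][:,2]).round(4))
    h=(z>.137)&(z<.165)&(g<70)&(np.hypot(L[...,0],L[...,1])<.075);h[:, :]&=(L[...,1]>-.0) 
    if h.sum():print(" handle",L[h].mean(0).round(4),L[h].min(0).round(4),L[h].max(0).round(4),h.sum())
E
python3 meas.py
```

```text
[12.1, [0.945, 0.9539, -1.0618, 1.4898, 0.0384, 1.2827, 0.2282], [0.5924, 0.0298, 0.0802], [0.5855, 0.7152, 0.244, -0.2935], [4.4156, 0.7401, -0.7428], 0.0195, 30.0132]
top beam+y x: [-0.0096 -0.0041  0.0078] 157
 lid [-0.     -0.0003  0.1041]
 wheel [ 0.0077 -0.0324] 0.1209
 handle [-0.0211  0.0416  0.1485] [-0.027   0.0329  0.1371] [-0.0079  0.0496  0.1588] 95
side beam+y x: [-0.0079  0.001   0.0101] 189
 lid [0.     0.0018 0.1036]
 wheel [0.0013 0.0001] 0.122
 handle [-0.0147  0.0476  0.1485] [-0.0231  0.0368  0.1377] [-0.0063  0.0527  0.1568] 98
```

```bash
python3 -m pendant '[{"dp":[0,0,0],"rotation":[0,0,0],"jaw":0.55},{"dp":[0,0,0],"rotation":[0,0,0],"jaw":0.55},{"dp":[0,0,0],"rotation":[0,0,0],"jaw":0.55},{"dp":[0,0,-0.1],"rotation":[0,0,0],"jaw":0.55},{"dp":[0,0,-0.3],"rotation":[0,0,0],"jaw":0.55},{"dp":[0,0,-0.55],"rotation":[0,0,0],"jaw":0.55},{"dp":[0.2,0,-0.75],"rotation":[0,0,0],"jaw":0.55},{"dp":[0.3,0,-0.75],"rotation":[0,0,0],"jaw":0.55}]' >/dev/null; python3 st.py; python3 meas.py
python3 - <<'E'
from opt import *
q=X(data()[-1]["joint_positions"])
RR=lean(45);zt=RR.apply([0,0,1])
for ph in(113,60,0,-60,-120,-180,-230):
    f=np.radians(ph);pt=c+.044*(np.cos(f)*ux+np.sin(f)*uy)+X([0,0,.151])+.0187*zt
    q,st=sim(q,pt,RR.as_matrix());print(ph,pt.round(4),q.round(2),min(clear(v,p)[0] for v in st).round(3),min(clear(v,p)[1] for v in st).round(3))
E
```

```text
[13.2, [0.9846, 0.8628, -1.1104, 1.3437, -0.017, 1.497, 0.1966], [0.6018, -0.0179, 0.1946], [0.5857, 0.7154, 0.2445, -0.2924], [0.0524, -0.2981, -0.7047], 0.0478, 0.0]
top beam+y x: [-0.0098 -0.0033  0.0078] 158
 lid [-1.000e-04 -7.000e-04  1.043e-01]
 wheel [-0.0054  0.001 ] 0.1222
 handle [-0.0208  0.0416  0.1485] [-0.0263  0.0331  0.137 ] [-0.0084  0.0496  0.1593] 87
side beam+y x: [-0.0078  0.001   0.01  ] 190
 lid [0.0002 0.0012 0.1039]
 wheel [0.001  0.0028] 0.122
 handle [-0.0149  0.0473  0.1486] [-0.0232  0.0375  0.1371] [-0.0064  0.0521  0.1572] 97
113 [0.5502 0.146  0.1378] [ 0.96  0.76 -1.2   1.7  -0.09  1.17  0.1 ] 0.05 0.133
60 [0.5891 0.1514 0.1378] [ 0.87  0.81 -1.16  1.59 -0.06  1.2   0.07] 0.05 0.215
0 [0.6182 0.1184 0.1378] [ 0.85  0.86 -1.12  1.49 -0.04  1.27  0.09] 0.054 0.199
-60 [0.6042 0.0767 0.1378] [ 0.92  0.85 -1.12  1.51 -0.04  1.31  0.14] 0.068 0.181
-120 [0.5611 0.068  0.1378] [ 1.02  0.79 -1.16  1.62 -0.06  1.28  0.17] 0.073 0.178
-180 [0.532  0.101  0.1378] [ 1.05  0.74 -1.2   1.72 -0.1   1.21  0.16] 0.059 0.179
-230 [0.5407 0.1371 0.1378] [ 0.99  0.75 -1.2   1.72 -0.1   1.17  0.12] 0.051 0.192
```

```bash
python3 - <<'E'
from opt import *
for th,pit in((52,0),(60,0),(52,15),(60,15)):
  q=X(data()[-1]["joint_positions"])
  RR=lean(th,0,pit);zt=RR.apply([0,0,1]);o=[]
  t0=fj(q)[0];q,st=sim(q,t0,RR.as_matrix());o.append(min(clear(v,p)[0] for v in st).round(3))
  for ph in(113,60,0,-60,-120,-180,-230,-300,-360,-420):
    f=np.radians(ph);pt=c+.044*(np.cos(f)*ux+np.sin(f)*uy)+X([0,0,.150])+.0187*zt
    q,st=sim(q,pt,RR.as_matrix());o.append(min(clear(v,p)[0] for v in st).round(3))
  print(th,pit,zt.round(2),o,q.round(2))
E
```

```text
52 0 [-0.16  0.77 -0.62] [np.float64(0.101), np.float64(0.086), np.float64(0.086), np.float64(0.09), np.float64(0.104), np.float64(0.111), np.float64(0.097), np.float64(0.086), np.float64(0.086), np.float64(0.089), np.float64(0.103)] [ 0.94  0.92 -1.13  1.48 -0.09  1.33  0.19]
60 0 [-0.17  0.85 -0.5 ] [np.float64(0.104), np.float64(0.13), np.float64(0.13), np.float64(0.133), np.float64(0.145), np.float64(0.154), np.float64(0.142), np.float64(0.131), np.float64(0.131), np.float64(0.132), np.float64(0.144)] [ 0.97  1.01 -1.14  1.46 -0.15  1.37  0.23]
52 15 [ 0.    0.8  -0.59] [np.float64(0.102), np.float64(0.105), np.float64(0.104), np.float64(0.105), np.float64(0.118), np.float64(0.13), np.float64(0.118), np.float64(0.107), np.float64(0.103), np.float64(0.104), np.float64(0.117)] [ 1.09  0.91 -1.22  1.63 -0.1   1.14  0.41]
60 15 [-0.04  0.87 -0.48] [np.float64(0.105), np.float64(0.151), np.float64(0.151), np.float64(0.152), np.float64(0.164), np.float64(0.175), np.float64(0.164), np.float64(0.153), np.float64(0.15), np.float64(0.151), np.float64(0.163)] [ 1.08  1.02 -1.22  1.57 -0.14  1.21  0.46]
```

```bash
cat > tgt.py <<'E'
import sys
from plan import *
from to import show
# tgt.py panx pany z back  -> pinch point at pan coords, lean 55
v=[float(z) for z in sys.argv[1:]];RR=lean(55);zt=RR.apply([0,0,1])
show(c+v[0]*ux+v[1]*uy+X([0,0,v[2]])+(.0187-v[3])*zt,RR)
E
python3 tgt.py -0.015 0.041 0.151 0.06
```

```text
n 3 dp [ 0.49  -0.1    0.659] rot [0.    0.028 0.001]
[0.16, -0.03, 0.22] [0.0, 0.009, 0.0]
[0.33, -0.07, 0.44] [0.0, 0.019, 0.001]
[0.49, -0.1, 0.66] [0.0, 0.028, 0.001]
```

```bash
python3 -m pendant '[{"dp":[0.16,-0.03,0.22],"rotation":[0,0.009,0],"jaw":0.5},{"dp":[0.33,-0.07,0.44],"rotation":[0,0.019,0],"jaw":0.5},{"dp":[0.49,-0.1,0.66],"rotation":[0,0.028,0.001],"jaw":0.5},{"dp":[0.49,-0.1,0.66],"rotation":[0,0.028,0.001],"jaw":0.5}]' >/dev/null; python3 st.py; python3 tgt.py -0.015 0.041 0.151 0
python3 - <<'E'
from look import *
import cv2
I,P=cloud("wrist");cv2.imwrite("pics/w2.png",I[:,:,::-1])
E
```

```text
[13.8, [1.0014, 0.9068, -1.1796, 1.5634, -0.1372, 1.3106, 0.1826], [0.559, 0.102, 0.1711], [0.5625, 0.6852, 0.2914, -0.3593], [0.3199, -1.4492, -0.3102], 0.0439, 0.0]
n 2 dp [0.012 0.016 0.377] rot [-0.    -0.    -0.001]
[0.01, 0.01, 0.19] [-0.0, -0.0, -0.0]
[0.01, 0.02, 0.38] [-0.0, -0.0, -0.001]
```

View pics/w2.png

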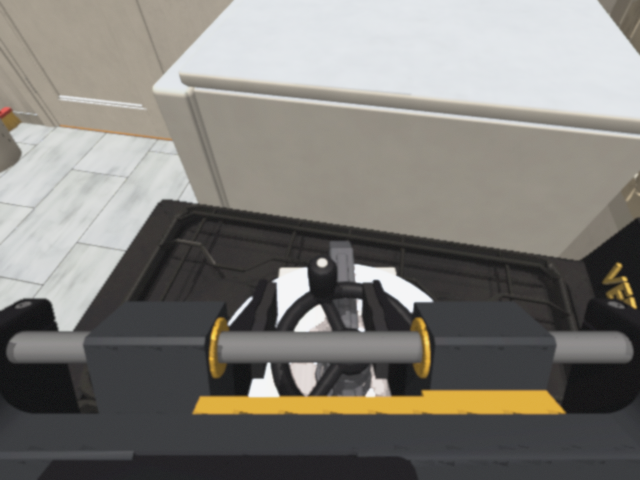

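The handle at (322,275) is centred between the fingers. Now I'll advance and close on it.

```bash
python3 -m pendant '[{"dp":[0.01,0.01,0.19],"rotation":[0,0,0],"jaw":0.5},{"dp":[0.01,0.01,0.3],"rotation":[0,0,0],"jaw":0.5},{"dp":[0.01,0.01,0.38],"rotation":[0,0,0],"jaw":0.5},{"dp":[0.01,0.01,0.38],"rotation":[0,0,0],"jaw":0.1},{"dp":[0.01,0.01,0.38],"rotation":[0,0,0],"jaw":0.1},{"dp":[0.01,0.01,0.38],"rotation":[0,0,0],"jaw":0.1},{"dp":[0.01,0.01,0.38],"rotation":[0,0,0],"jaw":0.1},{"dp":[0.01,0.01,0.38],"rotation":[0,0,0],"jaw":0.1}]' 20 >/dev/null; python3 st.py
cat > turn.py <<'E'
import sys
from plan import *
from bench import r
# turn.py phi0 dphi_per_row n [R] : relative circle rows in tool axes (clockwise)
RR=lean(55)
s=r.read_state();t=X(s["ee_pos"]);R0=R.from_quat(s["eef_rot"])
zt=R0.apply([0,0,1]);pin=t-.0187*zt;d=pin-c;a_,b_=d@ux,d@uy
print("pinch pan",np.round([a_,b_,pin[2]],4),"r %.4f phi %.1f"%(np.hypot(a_,b_),np.degrees(np.arctan2(b_,a_))),"F",np.round(s["ft_force"],1),s["width"].round(4),s["grip_force"].round(1))
if len(sys.argv)>1:
    ph,dp,n=[float(z) for z in sys.argv[1:4]]
    for k in range(1,int(n)+1):
        f=np.radians(ph-k*dp);z0=float(sys.argv[4])-.006*k*dp/360
        w=c+.044*(np.cos(f)*ux+np.sin(f)*uy)+X([0,0,z0])
        print((R0.inv().apply(w-pin)/.15).round(3).tolist())
E
python3 turn.py 110 15 8 .151
```

```text
[14.85, [0.9568, 0.9221, -1.1734, 1.6285, -0.1334, 1.1989, 0.1753], [0.5541, 0.1465, 0.1417], [0.5639, 0.6849, 0.2928, -0.3567], [-2.0824, -1.6063, 1.466], 0.0186, 20.0004]Traceback (most recent call last):
  File "turn.py", line 8, in <module>
    print("pinch pan",np.round([a_,b_,pin[2]],4),"r %.4f phi %.1f"%(np.hypot(a_,b_),np.degrees(np.arctan2(b_,a_))),"F",np.round(s["ft_force"],1),s["width"].round(4),s["grip_force"].round(1))
                                                                                                                                                 ^^^^^^^^^^^^^^^^
AttributeError: 'float' object has no attribute 'round'
```

```bash
sed -i 's/s\["width"\].round(4),s\["grip_force"\].round(1)/round(s["width"],4),round(s["grip_force"],1)/' turn.py; python3 turn.py 110 15 8 .152
```

```text
pinch pan [-0.0134  0.0382  0.1525] r 0.0405 phi 109.3 F [-2.1 -1.6  1.5] 0.0186 20.0
[0.018, 0.063, 0.034]
[0.015, 0.14, 0.032]
[0.001, 0.213, 0.014]
[-0.024, 0.278, -0.018]
[-0.058, 0.33, -0.063]
[-0.098, 0.365, -0.118]
[-0.142, 0.382, -0.178]
[-0.187, 0.379, -0.24]
```

```bash
sed -i 's/w=c+.044/w=c+.001*ux-.0035*uy+.044/; s/a_,b_=d@ux,d@uy/a_,b_=d@ux-.001,d@uy+.0035/' turn.py; python3 turn.py 109 15 8 .1525
```

```text
pinch pan [-0.0144  0.0417  0.1525] r 0.0441 phi 109.0 F [-2.1 -1.6  1.5] 0.0186 20.0
[0.007, 0.075, 0.013]
[0.004, 0.152, 0.01]
[-0.011, 0.224, -0.008]
[-0.037, 0.288, -0.042]
[-0.071, 0.339, -0.088]
[-0.111, 0.374, -0.143]
[-0.156, 0.39, -0.203]
[-0.201, 0.385, -0.265]
```

```bash
python3 -m pendant '[{"dp":[0.007,0.075,0.013],"rotation":[0,0,0],"jaw":0.1},{"dp":[0.004,0.152,0.01],"rotation":[0,0,0],"jaw":0.1},{"dp":[-0.011,0.224,-0.008],"rotation":[0,0,0],"jaw":0.1},{"dp":[-0.037,0.288,-0.042],"rotation":[0,0,0],"jaw":0.1},{"dp":[-0.071,0.339,-0.088],"rotation":[0,0,0],"jaw":0.1},{"dp":[-0.111,0.374,-0.143],"rotation":[0,0,0],"jaw":0.1}]' >/dev/null; python3 st.py; python3 turn.py 19 22 8 .151
```

```text
[15.6, [0.8518, 0.9925, -1.1191, 1.443, -0.1001, 1.2779, 0.1609], [0.6144, 0.1315, 0.1402], [0.5632, 0.6851, 0.2926, -0.3574], [-5.8516, -0.4508, 1.0282], 0.0181, 20.0013]
pinch pan [0.0418 0.015  0.1509] r 0.0444 phi 19.8 F [-5.9 -0.5  1. ] 0.0181 20.0
[-0.068, 0.015, -0.094]
[-0.132, -0.012, -0.181]
[-0.186, -0.078, -0.254]
[-0.223, -0.172, -0.301]
[-0.236, -0.282, -0.316]
[-0.225, -0.392, -0.296]
[-0.192, -0.485, -0.243]
[-0.141, -0.548, -0.166]
```

```bash
python3 -m pendant '[{"dp":[-0.068,0.015,-0.094],"rotation":[0,0,0],"jaw":0.1},{"dp":[-0.132,-0.012,-0.181],"rotation":[0,0,0],"jaw":0.1},{"dp":[-0.186,-0.078,-0.254],"rotation":[0,0,0],"jaw":0.1},{"dp":[-0.223,-0.172,-0.301],"rotation":[0,0,0],"jaw":0.1},{"dp":[-0.236,-0.282,-0.316],"rotation":[0,0,0],"jaw":0.1},{"dp":[-0.225,-0.392,-0.296],"rotation":[0,0,0],"jaw":0.1},{"dp":[-0.192,-0.485,-0.243],"rotation":[0,0,0],"jaw":0.1},{"dp":[-0.141,-0.548,-0.166],"rotation":[0,0,0],"jaw":0.1}]' >/dev/null; python3 st.py; python3 turn.py -157 22 8 .148; python3 meas.py | grep -v handle
```

```text
[16.6, [1.0503, 0.9239, -1.1566, 1.6188, -0.1188, 1.2797, 0.2385], [0.5417, 0.0812, 0.1373], [0.5654, 0.6842, 0.2937, -0.355], [3.4056, -4.1714, 4.1246], 0.0182, 20.0008]
pinch pan [-0.0395 -0.0198  0.148 ] r 0.0442 phi -153.3 F [ 3.4 -4.2  4.1] 0.0182 20.0
[0.071, -0.031, 0.105]
[0.132, -0.013, 0.197]
[0.185, 0.046, 0.277]
[0.222, 0.136, 0.332]
[0.236, 0.244, 0.357]
[0.225, 0.355, 0.347]
[0.192, 0.452, 0.303]
[0.139, 0.522, 0.233]
top beam+y x: [-0.0098 -0.0036  0.0066] 157
 lid [-1.000e-04 -3.000e-04  1.042e-01]
 wheel [-0.0042  0.0011] 0.1177
side beam+y x: [-0.0085  0.0007  0.0096] 188
 lid [-0.      0.0011  0.1038]
 wheel [0.0006 0.0017] 0.1175
```

```bash
python3 -m pendant '[{"dp":[0.071,-0.031,0.105],"rotation":[0,0,0],"jaw":0.1},{"dp":[0.132,-0.013,0.197],"rotation":[0,0,0],"jaw":0.1},{"dp":[0.185,0.046,0.277],"rotation":[0,0,0],"jaw":0.1},{"dp":[0.222,0.136,0.332],"rotation":[0,0,0],"jaw":0.1},{"dp":[0.236,0.244,0.357],"rotation":[0,0,0],"jaw":0.1},{"dp":[0.225,0.355,0.347],"rotation":[0,0,0],"jaw":0.1},{"dp":[0.192,0.452,0.303],"rotation":[0,0,0],"jaw":0.1},{"dp":[0.139,0.522,0.233],"rotation":[0,0,0],"jaw":0.1}]' >/dev/null; python3 turn.py 27 20 5 .1451
```

```text
pinch pan [0.0383 0.0238 0.1452] r 0.0451 phi 31.8 F [-3.   3.4  1.8] 0.0186 20.0
[-0.073, 0.036, -0.099]
[-0.133, 0.031, -0.181]
[-0.188, -0.008, -0.257]
[-0.233, -0.078, -0.317]
[-0.262, -0.168, -0.353]
```

```bash
python3 -m pendant '[{"dp":[-0.073,0.036,-0.099],"rotation":[0,0,0],"jaw":0.1},{"dp":[-0.133,0.031,-0.181],"rotation":[0,0,0],"jaw":0.1},{"dp":[-0.16,0.015,-0.22],"rotation":[0,0,0],"jaw":0.1}]' >/dev/null; python3 turn.py -22 12 6 .1443; python3 meas.py | grep wheel
```

```text
pinch pan [ 0.0408 -0.0184  0.1443] r 0.0447 phi -24.3 F [2.5 2.2 0.3] 0.0181 20.0
[-0.025, -0.028, -0.033]
[-0.053, -0.068, -0.071]
[-0.076, -0.116, -0.102]
[-0.093, -0.171, -0.123]
[-0.102, -0.23, -0.135]
[-0.105, -0.291, -0.136]
 wheel [-0.0016 -0.0001] 0.1143
 wheel [0.0039 0.002 ] 0.1138
```

```bash
python3 -m pendant '[{"dp":[-0.025,-0.028,-0.033],"rotation":[0,0,0],"jaw":0.1},{"dp":[-0.053,-0.068,-0.071],"rotation":[0,0,0],"jaw":0.1},{"dp":[-0.076,-0.116,-0.102],"rotation":[0,0,0],"jaw":0.1}]' >/dev/null; python3 turn.py -58 12 5 .1437
```

```text
pinch pan [ 0.023  -0.0377  0.1437] r 0.0442 phi -58.6 F [4.4 2.1 0.4] 0.0181 20.0
[-0.015, -0.053, -0.019]
[-0.025, -0.112, -0.031]
[-0.028, -0.174, -0.032]
[-0.023, -0.234, -0.023]
[-0.011, -0.291, -0.004]
```

```bash
python3 - <<'E'
from look import *
import cv2
I=np.hstack([cv2.resize(cloud("top")[0][190:330,215:375],(400,350),interpolation=2),cv2.resize(cloud("side")[0][220:340,250:390],(400,350),interpolation=2)])
cv2.imwrite("pics/prog.png",I[:,:,::-1])
E
```

```text
(no output)
```

View pics/prog.png

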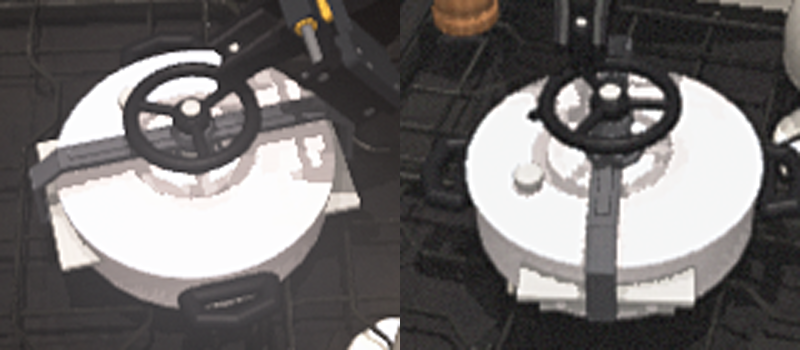

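The stirrup is centred across the lid, the wheel is concentric over the hidden cup, and the fingers hold the handle at (230,50). I'll keep turning.

```bash
python3 -m pendant '[{"dp":[-0.015,-0.053,-0.019],"rotation":[0,0,0],"jaw":0.1},{"dp":[-0.025,-0.112,-0.031],"rotation":[0,0,0],"jaw":0.1},{"dp":[-0.028,-0.174,-0.032],"rotation":[0,0,0],"jaw":0.1}]' >/dev/null; python3 turn.py -94 12 4 .1431
```

```text
pinch pan [-0.0037 -0.0437  0.1431] r 0.0438 phi -94.8 F [ 4.5 -0.3  1.7] 0.0183 20.0
[0.004, -0.056, 0.008]
[0.016, -0.113, 0.027]
[0.034, -0.164, 0.056]
[0.058, -0.207, 0.092]
```

```bash
python3 -m pendant '[{"dp":[0.004,-0.056,0.008],"rotation":[0,0,0],"jaw":0.1},{"dp":[0.016,-0.113,0.027],"rotation":[0,0,0],"jaw":0.1},{"dp":[0.034,-0.164,0.056],"rotation":[0,0,0],"jaw":0.1},{"dp":[0.034,-0.164,0.056],"rotation":[0,0,0],"jaw":0.1}]' >/dev/null; python3 turn.py -130 12 4 .1425
```

```text
pinch pan [-0.0295 -0.0322  0.1425] r 0.0437 phi -132.5 F [-0.3  3.8  2.1] 0.0183 20.0
[0.018, -0.035, 0.029]
[0.047, -0.067, 0.072]
[0.079, -0.088, 0.12]
[0.113, -0.097, 0.171]
```

```bash
python3 -m pendant '[{"dp":[0.018,-0.035,0.029],"rotation":[0,0,0],"jaw":0.1},{"dp":[0.047,-0.067,0.072],"rotation":[0,0,0],"jaw":0.1},{"dp":[0.079,-0.088,0.12],"rotation":[0,0,0],"jaw":0.1},{"dp":[0.079,-0.088,0.12],"rotation":[0,0,0],"jaw":0.1}]' >/dev/null; python3 turn.py -166 12 4 .1419; python3 meas.py | grep -E "wheel|beam"
```

```text
pinch pan [-0.0391 -0.0151  0.1422] r 0.0420 phi -158.9 F [ 10.9 -10.5   7.3] 0.0183 20.0
[0.05, -0.033, 0.076]
[0.084, -0.03, 0.126]
[0.117, -0.014, 0.175]
[0.147, 0.015, 0.221]
top beam+y x: [-0.009  -0.0028  0.0083] 160
 wheel [-0.0035 -0.0004] 0.1124
side beam+y x: [-0.0073  0.0017  0.0109] 187
 wheel [0.0007 0.0019] 0.1123
```

```bash
python3 -m pendant '[{"dp":[0.05,-0.033,0.076],"rotation":[0,0,0],"jaw":0.1},{"dp":[0.084,-0.03,0.126],"rotation":[0,0,0],"jaw":0.1},{"dp":[0.084,-0.03,0.126],"rotation":[0,0,0],"jaw":0.1}]' 40 >/dev/null; python3 turn.py -185 8 3 .1417
```

```text
pinch pan [-0.0394  0.0013  0.1412] r 0.0394 phi 178.2 F [ 22.1 -30.6  10.7] 0.0151 41.6
[0.035, -0.024, 0.045]
[0.058, -0.013, 0.077]
[0.079, 0.003, 0.109]
```

```bash
python3 -m pendant '[{"dp":[-0.02,0,-0.08],"rotation":[0,0,0],"jaw":0.1},{"dp":[-0.02,0,-0.08],"rotation":[0,0,0],"jaw":0.5},{"dp":[-0.02,0,-0.08],"rotation":[0,0,0],"jaw":0.5},{"dp":[-0.02,0,-0.08],"rotation":[0,0,0],"jaw":0.5},{"dp":[-0.02,0,-0.2],"rotation":[0,0,0],"jaw":0.5},{"dp":[0.1,0,-0.5],"rotation":[0,0,0],"jaw":0.5},{"dp":[0.2,0,-0.7],"rotation":[0,0,0],"jaw":0.5}]' >/dev/null; python3 st.py
cat > hm.py <<'E'
from look import *
from plan import ux,uy,c
def lp(P):return np.stack([(P-c)@ux,(P-c)@uy,P[...,2]],-1)
for n in("top","side","wrist"):
    I,P=cloud(n);L=lp(P);z=L[...,2]
    h=(z>.131)&(z<.155)&(abs(np.hypot(L[...,0],L[...,1])-.044)<.016)
    if h.sum():
        Q=L[h];print(n,"handle",np.median(Q,0).round(4),np.percentile(Q,98,axis=0).round(4),np.percentile(Q,2,axis=0).round(4),h.sum())
    w=(z>.107)&(z<.119)&(abs(np.hypot(L[...,0],L[...,1])-.045)<.008)&(I.mean(-1)<60);print("   rim z",np.percentile(z[w],[25,50,75]).round(4),w.sum())
E
python3 hm.py
```

```text
[21.375, [1.1055, 0.85, -1.2016, 1.5254, -0.1643, 1.4414, 0.2062], [0.5432, 0.0405, 0.2173], [0.5643, 0.6847, 0.2931, -0.3562], [0.3673, -0.4096, -1.2326], 0.0435, 0.0]
top handle [-0.0469 -0.0207  0.1436] [-0.0365 -0.0123  0.1487] [-0.052  -0.0292  0.1319] 120
   rim z [0.1116 0.1135 0.1145] 34
side handle [-0.0422 -0.0142  0.1419] [-0.0343 -0.0095  0.1468] [-0.0505 -0.0249  0.1325] 87
   rim z [0.1109 0.1123 0.1133] 460
wrist handle [-0.0427 -0.0233  0.1439] [-0.0337 -0.0135  0.1471] [-0.051  -0.0294  0.1324] 588
   rim z [0.1112 0.1123 0.1131] 1176
```

```bash
python3 tgt.py -0.0415 -0.0195 0.142 0.05; python3 tgt.py -0.0415 -0.0195 0.142 0 | head -1
```

```text
n 2 dp [-0.299  0.019  0.233] rot [ 0.001  0.    -0.001]
[-0.15, 0.01, 0.12] [0.001, 0.0, -0.0]
[-0.3, 0.02, 0.23] [0.001, 0.0, -0.001]
n 3 dp [-0.299  0.017  0.567] rot [ 0.001  0.    -0.001]
```

```bash
python3 -m pendant '[{"dp":[-0.15,0.01,0.12],"rotation":[0,0,0],"jaw":0.5},{"dp":[-0.3,0.02,0.23],"rotation":[0,0,0],"jaw":0.5},{"dp":[-0.3,0.018,0.42],"rotation":[0,0,0],"jaw":0.5},{"dp":[-0.3,0.017,0.567],"rotation":[0,0,0],"jaw":0.5},{"dp":[-0.3,0.017,0.567],"rotation":[0,0,0],"jaw":0.5}]' >/dev/null; python3 turn.py
python3 -m pendant '[{"dp":[0,0,0],"rotation":[0,0,0],"jaw":0.1},{"dp":[0,0,0],"rotation":[0,0,0],"jaw":0.1},{"dp":[0,0,0],"rotation":[0,0,0],"jaw":0.1},{"dp":[0,0,0],"rotation":[0,0,0],"jaw":0.1},{"dp":[0,0,0],"rotation":[0,0,0],"jaw":0.1}]' 35 >/dev/null; python3 turn.py
```

```text
pinch pan [-0.045  -0.0122  0.1384] r 0.0466 phi -164.8 F [-1.  -0.2  0.2] 0.0434 0.0
pinch pan [-0.0433 -0.0145  0.1405] r 0.0457 phi -161.5 F [-0.1 -3.1  1.5] 0.0178 35.0
```

```bash
python3 -m pendant '[{"dp":[0.02,-0.012,0.03],"rotation":[0,0,0],"jaw":0.1},{"dp":[0.04,-0.02,0.055],"rotation":[0,0,0],"jaw":0.1},{"dp":[0.04,-0.02,0.055],"rotation":[0,0,0],"jaw":0.1}]' >/dev/null; python3 turn.py; python3 hm.py | grep -A1 -E "side|top"
```

```text
pinch pan [-0.0437 -0.0116  0.1404] r 0.0452 phi -165.2 F [  1.5 -33.6  13.8] 0.0179 35.0
top handle [-0.0335 -0.0128  0.1462] [-0.0272  0.0029  0.1545] [-0.059  -0.0435  0.1323] 276
   rim z [0.1102 0.1124 0.1143] 55
side handle [-0.0422 -0.0109  0.1444] [-0.0266  0.0053  0.154 ] [-0.0595 -0.0272  0.1324] 217
   rim z [0.1107 0.1122 0.1134] 461
```

```bash
python3 -m pendant '[{"dp":[-0.022,0.011,-0.031],"rotation":[0,0,0],"jaw":0.1},{"dp":[-0.022,0.011,-0.031],"rotation":[0,0,0],"jaw":0.5},{"dp":[-0.022,0.011,-0.031],"rotation":[0,0,0],"jaw":0.5},{"dp":[-0.022,0.011,-0.031],"rotation":[0,0,0],"jaw":0.5},{"dp":[-0.022,0.011,-0.031],"rotation":[0,0,0],"jaw":0.5},{"dp":[-0.022,0.011,-0.2],"rotation":[0,0,0],"jaw":0.5},{"dp":[0.1,0.011,-0.5],"rotation":[0,0,0],"jaw":0.5},{"dp":[0.25,0.011,-0.75],"rotation":[0,0,0],"jaw":0.5}]' >/dev/null; python3 st.py;python3 hm.py; python3 meas.py | grep -E "beam|lid"
python3 - <<'E'
from look import *
import cv2
I=np.hstack([cv2.resize(cloud("top")[0][170:390,200:480],(400,314),interpolation=2),cv2.resize(cloud("side")[0][170:340,240:460],(400,314),interpolation=2)])
cv2.imwrite("pics/fin.png",I[:,:,::-1])
E
```

```text
[24.3, [1.1073, 0.8535, -1.1973, 1.49, -0.1615, 1.4787, 0.2057], [0.5471, 0.0256, 0.2261], [0.5641, 0.6846, 0.2928, -0.3569], [0.1798, 0.3536, 0.341], 0.0433, 0.0]
top handle [-0.0476 -0.0193  0.1437] [-0.0367 -0.0112  0.1488] [-0.0527 -0.0291  0.1323] 121
   rim z [0.1096 0.1127 0.1138] 24
side handle [-0.0423 -0.0136  0.1413] [-0.0343 -0.0084  0.1473] [-0.0518 -0.0229  0.1311] 95
   rim z [0.1107 0.1123 0.1134] 455
wrist handle [-0.0427 -0.0228  0.1437] [-0.0342 -0.0126  0.1471] [-0.0515 -0.0284  0.1318] 519
   rim z [0.1115 0.1125 0.1131] 1283
top beam+y x: [-0.0144 -0.0082  0.0027] 149
 lid [-0.0003 -0.0004  0.104 ]
side beam+y x: [-0.0122 -0.0031  0.0058] 190
 lid [0.0002 0.0008 0.104 ]
```

View pics/fin.png

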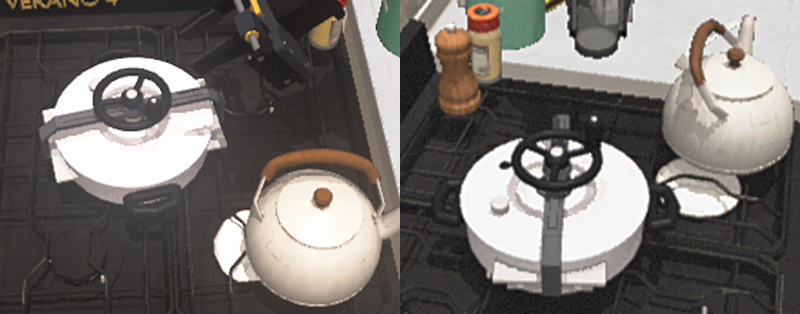

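The lid, kettle, mill and jar are undisturbed and the wheel is at its hard stop. But the final push moved the stirrup about 4 mm towards the robot: the beam is now at pan x ≈ −4 mm. The foot is still inside the ring, but I'll nudge the beam back to centre.

```bash
python3 to.py 0.601 -0.039 0.155 45 0 0
```

```text
n 3 dp [-0.666  0.273 -0.149] rot [ 0.    -0.028 -0.001]
[-0.22, 0.09, -0.05] [0.0, -0.009, -0.0]
[-0.44, 0.18, -0.1] [0.0, -0.019, -0.0]
[-0.67, 0.27, -0.15] [0.0, -0.028, -0.001]
```

```bash
python3 -m pendant '[{"dp":[-0.22,0.09,-0.05],"rotation":[0,-0.009,0],"jaw":0.6},{"dp":[-0.44,0.18,-0.1],"rotation":[0,-0.019,0],"jaw":0.6},{"dp":[-0.67,0.27,-0.15],"rotation":[0,-0.028,-0.001],"jaw":0.6},{"dp":[-0.67,0.27,-0.15],"rotation":[0,-0.028,-0.001],"jaw":0.6}]' >/dev/null; python3 st.py; python3 to.py 0.587 0.0304 0.080 45 0 0
python3 - <<'E'
from look import *
from plan import ux,uy,c
for n in("wrist","side"):
    I,P=cloud(n);L=np.stack([(P-c)@ux,(P-c)@uy,P[...,2]],-1)
    for s in(-1,1):
        m=(L[...,2]>.086)&(L[...,2]<.1)&(abs(L[...,1]-s*.08)<.018)&(abs(L[...,0])<.03)
        if m.sum()>50:print(n,s,m.sum(),np.percentile(L[m],[3,50,97],axis=0).round(4)[:,0],np.median(L[m][:,2]).round(4))
E
```

```text
[25.15, [0.9887, 0.9143, -1.0744, 1.343, 0.0156, 1.483, 0.2424], [0.6012, -0.0404, 0.1537], [0.5855, 0.715, 0.2426, -0.2952], [-0.8335, 0.6166, 0.0392], 0.0522, 0.0]
n 3 dp [-0.006 -0.001  0.688] rot [0. 0. 0.]
[-0.0, -0.0, 0.23] [0.0, 0.0, 0.0]
[-0.0, -0.0, 0.46] [0.0, 0.0, 0.0]
[-0.01, -0.0, 0.69] [0.0, 0.0, 0.0]
wrist -1 1150 [-0.0131 -0.0035  0.0057] 0.0928
wrist 1 396 [-0.0127 -0.0039  0.0058] 0.0929
side -1 65 [-0.0122 -0.0037  0.0057] 0.0936
side 1 154 [-0.0129 -0.0036  0.0061] 0.0935
```

```bash
python3 -m pendant '[{"dp":[0,0,0.23],"rotation":[0,0,0],"jaw":0.6},{"dp":[0,0,0.46],"rotation":[0,0,0],"jaw":0.6},{"dp":[0,0,0.6],"rotation":[0,0,0],"jaw":0.6},{"dp":[-0.006,0,0.688],"rotation":[0,0,0],"jaw":0.6},{"dp":[-0.006,0,0.688],"rotation":[0,0,0],"jaw":0.6}]' >/dev/null; python3 st.py
python3 -m pendant '[{"dp":[0,0,0],"rotation":[0,0,0],"jaw":0.1},{"dp":[0,0,0],"rotation":[0,0,0],"jaw":0.1},{"dp":[0,0,0],"rotation":[0,0,0],"jaw":0.1},{"dp":[0,0,0],"rotation":[0,0,0],"jaw":0.1},{"dp":[0,0,0],"rotation":[0,0,0],"jaw":0.1},{"dp":[0,0.01,0],"rotation":[0,0,0],"jaw":0.1},{"dp":[0,0.025,0],"rotation":[0,0,0],"jaw":0.1},{"dp":[0,0.025,0],"rotation":[0,0,0],"jaw":0.1}]' 35 >/dev/null; python3 st.py
```

```text
[25.875, [0.9522, 0.9457, -1.0647, 1.5031, 0.0334, 1.2822, 0.2292], [0.5868, 0.0312, 0.0819], [0.5848, 0.7155, 0.2431, -0.2949], [0.3482, -0.3687, -0.2451], 0.0524, 0.0]
[26.875, [0.9456, 0.9488, -1.0615, 1.4937, 0.0352, 1.2919, 0.2268], [0.5877, 0.0305, 0.082], [0.5844, 0.7158, 0.2405, -0.297], [-18.9799, -11.5577, 12.9147], 0.0199, 35.019]
```

```bash
python3 -m pendant '[{"dp":[0,0.01,0],"rotation":[0,0,0],"jaw":0.1},{"dp":[0,0.022,0],"rotation":[0,0,0],"jaw":0.1},{"dp":[0,0.022,0],"rotation":[0,0,0],"jaw":0.1},{"dp":[0,0.022,0],"rotation":[0,0,0],"jaw":0.1}]' >/dev/null; python3 st.py
```

```text
[27.375, [0.9399, 0.9517, -1.0591, 1.487, 0.0364, 1.2998, 0.2246], [0.5879, 0.0306, 0.0818], [0.5837, 0.7162, 0.2382, -0.2994], [-33.9847, -17.89, 22.1966], 0.0195, 34.9462]
```

```bash
python3 -m pendant '[{"dp":[0,-0.03,0],"rotation":[0,0,0],"jaw":0.1},{"dp":[0,-0.042,0],"rotation":[0,0,0],"jaw":0.1},{"dp":[0,-0.042,0],"rotation":[0,0,0],"jaw":0.1}]' >/dev/null; python3 st.py
python3 -m pendant '[{"dp":[0,0,0],"rotation":[0,0,0],"jaw":0.6},{"dp":[0,0,0],"rotation":[0,0,0],"jaw":0.6},{"dp":[0,0,0],"rotation":[0,0,0],"jaw":0.6},{"dp":[0,0,-0.15],"rotation":[0,0,0],"jaw":0.6},{"dp":[0,0,-0.4],"rotation":[0,0,0],"jaw":0.6},{"dp":[0,0,-0.69],"rotation":[0,0,0],"jaw":0.6},{"dp":[0,0,-0.69],"rotation":[0,0,0],"jaw":0.6}]' >/dev/null; python3 st.py; python3 hm.py; python3 - <<'E'
from look import *
from plan import ux,uy,c
I,P=cloud("wrist");L=np.stack([(P-c)@ux,(P-c)@uy,P[...,2]],-1);g=I.mean(-1)
for s in(-1,1):
    m=(L[...,2]>.086)&(L[...,2]<.1)&(abs(L[...,1]-s*.08)<.018)&(abs(L[...,0])<.03)
    print(s,np.percentile(L[m],[3,50,97],axis=0).round(4)[:,0])
# cup ring visible?
m=(g<130)&(L[...,2]>.058)&(L[...,2]<.08)&(np.hypot(L[...,0],L[...,1])<.028)
if m.sum():print("cup",m.sum(),np.percentile(L[m],[2,50,98],axis=0).round(4).tolist())
E
```

```text
[27.75, [0.9509, 0.9462, -1.0637, 1.5003, 0.0341, 1.2837, 0.2287], [0.5876, 0.0305, 0.0819], [0.5851, 0.7155, 0.2427, -0.2947], [-5.1232, -2.9089, 4.1379], 0.0192, 35.042]
[28.625, [0.9901, 0.9125, -1.0756, 1.3352, 0.0157, 1.4853, 0.2427], [0.6041, -0.0435, 0.1571], [0.5865, 0.7148, 0.2444, -0.2921], [0.5699, 0.8397, -0.4787], 0.0521, 0.0]
top handle [-0.0469 -0.0193  0.1432] [-0.0375 -0.0111  0.1496] [-0.0519 -0.0297  0.1315] 122
   rim z [0.1103 0.1128 0.1135] 25
side handle [-0.0422 -0.0132  0.1415] [-0.0343 -0.0084  0.1472] [-0.0518 -0.0246  0.1314] 95
   rim z [0.1104 0.1122 0.1133] 452
wrist handle [-0.0417 -0.0237  0.1422] [-0.0335 -0.0132  0.1469] [-0.0509 -0.0284  0.1319] 691
   rim z [0.1108 0.1122 0.1129] 2895
-1 [-0.0128 -0.0036  0.0059]
1 [-0.0123 -0.0035  0.0062]
cup 230 [[-0.02, -0.0074, 0.0666], [0.0123, 0.0011, 0.0687], [0.0189, 0.0118, 0.0732]]
```

```bash
python3 -c "
from bench import r
print(r.close_job())"
```

```text
the job is handed in; nothing more can be done
None
```

The lid is clamped and the job is handed in at about 29 s: the foot is inside the cup's ring but about 3 mm off centre, because my last push on the handle shifted the stirrup. The handwheel is hard against its stop, the gripper is clear, and the kettle, pepper mill and spice jar are where they stood.

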